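Strip the polishing spindle and put the set away by colour

TASK

Strip the polishing spindle: squeeze the two yellow side buttons of the stop collar together, slide it off the end of the bar and lay it in the grey tray, then slide off every wheel and put each in the tray of its colour. Put the two polish bars from the sloped bin into the trays of their colours as well, so that each set is together. Leave the tape, the jars and the beeswax where they are.

Things in the scene. Friction and masses are not known exactly. Their poses are not given: they have to be found in the camera images.
- spindle: fixed stand: steel foot, green upright 104 mm high, level steel bar 12 mm in diameter with its axis 95 mm above the bench. Origin on the bench under the bar; own -y points along the bar to its free end. The bar leaves the upright at own y = +81 mm and ends at -100 mm. Wheels hang at y = +62 to -42 mm, 25 mm or more from centre to centre, the collar outside them
- bar_tip (a point): centre of the bar's free end, on the bar's axis (own axes as the spindle's)
- collar: aluminium stop collar locked 32 mm from the bar's end: 34 wide (own x) x 22 along the bar (own y) x 34 mm high, 80 g, with a yellow release button on each side (own +x and -x): 48 mm over both, 38 mm squeezed; each face 10 mm along the bar, 15 mm high, at mid-height. Slides only while both are in: draw it off squeezed. Origin at its centre, 1.5 mm below the bar's axis
- button_a (a joint): travel of the release button on the collar's +x side in m: 0 out, 0.005 fully in (about 5 N), springs back; pulls a tooth out of the bar's groove
- button_b (a joint): travel of the release button on the collar's -x side in m: 0 out, 0.005 fully in, springs back
- board: flat cork board 330 x 150 x 4 mm, fixed, on which the three trays stand in a row along its own x in any order, 106 mm from centre to centre; origin at the centre of its underside
- bin: fixed wooden bin 86 (own x) x 190 (own y) mm, front rim 24 mm high, back 44 mm, with two compartments 89 mm wide side by side along own y (centres at y = +46 and -46 mm); the floor slopes down by 0.3 rad to the front (own -x), 20 mm high in the middle. Origin under its centre on the bench
- tray_red: red open tray, fixed, 96 (own x) x 118 (own y) mm outside, 18 mm high, walls and floor 4 mm thick; origin at the centre of its underside, own z up
- tray_blue: blue open tray, fixed, 96 (own x) x 118 (own y) mm outside, 18 mm high, walls and floor 4 mm thick; origin at the centre of its underside, own z up
- tray_grey: grey open tray, fixed, 96 (own x) x 118 (own y) mm outside, 18 mm high, walls and floor 4 mm thick; origin at the centre of its underside, own z up
- wheel_red_1: red wheel, 40 mm in diameter, 14 mm thick, with a 16 mm bore, rigid, 40 g; hangs on the bar at first, its centre about 2 mm below the bar's axis. Origin at its centre, own y is its axis. May be absent (None)
- wheel_red_2: red wheel, 40 mm in diameter, 14 mm thick, with a 16 mm bore, rigid, 40 g; hangs on the bar at first, its centre about 2 mm below the bar's axis. Origin at its centre, own y is its axis. May be absent (None)
- wheel_blue_1: blue wheel, 40 mm in diameter, 14 mm thick, with a 16 mm bore, rigid, 40 g; hangs on the bar at first, its centre about 2 mm below the bar's axis. Origin at its centre, own y is its axis. May be absent (None)
- wheel_blue_2: blue wheel, 40 mm in diameter, 14 mm thick, with a 16 mm bore, rigid, 40 g; hangs on the bar at first, its centre about 2 mm below the bar's axis. Origin at its centre, own y is its axis. May be absent (None)
- bar_red: red bar of polishing compound with a paper band, 44 (own x) x 24 (own y) x 20 mm (own z), rigid, 50 g, lying in a compartment of the sloped bin at first. Origin at its centre
- bar_blue: blue bar of polishing compound with a paper band, 44 (own x) x 24 (own y) x 20 mm (own z), rigid, 50 g, lying in a compartment of the sloped bin at first. Origin at its centre
- tape: roll of blue tape 57 mm across, 24 mm high, stands loose on the bench and is not part of the job; origin at the centre of its underside
- jar: small clear jar 38 mm across, 33 mm high, stands loose on the bench and is not part of the job; origin at the centre of its underside
- beeswax: block of beeswax 34 x 52 x 20 mm, stands loose on the bench and is not part of the job; origin at the centre of its underside
- flux: jar 59 mm across, 60 mm high, with a blue lid, stands loose on the bench and is not part of the job; origin at the centre of its underside

How it is judged (in metres and radians):
On the way, in this order (a step that is already met when the one before it is completed fails the run):
1. both release buttons are squeezed in while the collar sits at its groove (value of joint each of button_a, button_b above 0.0035 m and y of collar in the frame of spindle above -0.085 m), for 0.1 s.
2. the collar is off the end of the bar (y of collar in the frame of spindle below -0.113 m), for 0.1 s.
At the end, for the whole second after the job is handed in: the collar lies in the grey tray, every wheel that is there and the bar of compound of its colour lie in the red and in the blue tray (centre within the tray's walls and less than 48 mm above the tray's underside), all released and at rest (under 0.03 m/s) (x of collar in the frame of tray_grey between -0.044 and 0.044 m and y of collar in the frame of tray_grey between -0.055 and 0.055 m and z of collar in the frame of tray_grey between 0 and 0.048 m and linear speed of each of collar, wheel_red_1, wheel_red_2, bar_red, wheel_blue_1, wheel_blue_2, bar_blue below 0.03 m/s and x of wheel_red_1 in the frame of tray_red between -0.044 and 0.044 m and y of wheel_red_1 in the frame of tray_red between -0.055 and 0.055 m and z of wheel_red_1 in the frame of tray_red between 0 and 0.048 m and x of wheel_red_2 in the frame of tray_red between -0.044 and 0.044 m and y of wheel_red_2 in the frame of tray_red between -0.055 and 0.055 m and z of wheel_red_2 in the frame of tray_red between 0 and 0.048 m and x of bar_red in the frame of tray_red between -0.044 and 0.044 m and y of bar_red in the frame of tray_red between -0.055 and 0.055 m and z of bar_red in the frame of tray_red between 0 and 0.048 m and x of wheel_blue_1 in the frame of tray_blue between -0.044 and 0.044 m and y of wheel_blue_1 in the frame of tray_blue between -0.055 and 0.055 m and z of wheel_blue_1 in the frame of tray_blue between 0 and 0.048 m and x of wheel_blue_2 in the frame of tray_blue between -0.044 and 0.044 m and y of wheel_blue_2 in the frame of tray_blue between -0.055 and 0.055 m and z of wheel_blue_2 in the frame of tray_blue between 0 and 0.048 m and x of bar_blue in the frame of tray_blue between -0.044 and 0.044 m and y of bar_blue in the frame of tray_blue between -0.055 and 0.055 m and z of bar_blue in the frame of tray_blue between 0 and 0.048 m); the robot touches nothing.
It fails at once if the roll of tape is moved more than 3 cm (distance of tape from where it was at the start of the episode above 0.03 m).
It fails at once if the clear jar is moved more than 3 cm (distance of jar from where it was at the start of the episode above 0.03 m).
It fails at once if the beeswax is moved more than 3 cm (distance of beeswax from where it was at the start of the episode above 0.03 m).
It fails at once if the lidded jar is moved more than 3 cm (distance of flux from where it was at the start of the episode above 0.03 m).
Of wheel_red_1, wheel_red_2, wheel_blue_1, wheel_blue_2 only 2 to 4 are there at a start; the rules pass over those that are not, and their reading is None.
At some moment in a run one of bar_red, bar_blue may be knocked a few centimetres aside while the robot is not near it.
Once in a run the grip may slacken for a moment while it holds something.
It also fails if it takes over 210 s, if anything falls off the work surface, if the arm or the gripper's body presses on something with over 40 N, if the wrist force passes 120 N, or if a joint passes its speed limit or range.

ROBOT

A 6-joint arm with a two-finger parallel gripper is mounted at the origin on a cart in front of the work surface, level with it; the furniture and walls round the work are solid. World frame = base frame: x ahead of the robot, y to its left, z up, the work surface at z = 0. Lengths are in m, angles in degrees, forces in N, time in s.
With the tool pointing down it reaches from about 0.375 to 0.9 m from the base axis. Payload 3.1 kg.
Tool frame: the origin (TCP) lies at the very end of the fingers, on their centre line; the grasp point (between the pads) lies 19 mm behind it; z points along the fingers, y is the line along which they close (so a half turn about z gives the same grasp; the last joint's range is limited). The gripper opens to 87 mm and grips with 3 to 60 N. Pads are 19 mm wide; open, the fingers measure 117 mm over their backs; the gripper's body (75 mm by 190 mm) begins 51 mm behind the grasp point.
Start: joints at [-85.113, 30.224, 82.088, -0, 67.689, -10.227], TCP at [0.163, -0.603, 0.223] pointing down, gripper open.
Joint ranges: [-176.69, 176.69], [-43.24, 126.21], [12.49, 139.97], [-82, 262], [0, 151.66], [-163.58, 163.58]. Speed limits (degrees/s): [159.86, 159.86, 180, 180, 180, 180].

INTERFACE

Orientations are given as a 3x3 rotation matrix whose columns are the frame's x, y, z axes.
In Python, from rig import bot gives the robot as it stands.
- The arm moves only by the tool move_arm, never from a script. Its argument "increments" is a list of rows, each an object with "xyz": the shift along the tool's x, y, z in mm, a list of three; "roll": the turn about the tool's z in rad; "grip": the opening in per cent of the stroke, from 0 (shut) to 100 (fully open). A call has 1 to 5 rows; each row shifts and turns the commanded pose from where the row before left it, along the tool's axes as they then stand; what a row does not reach is not made up. A row lasts 1/12 s, in which the tool goes at most 41.7 mm and 7.16 degrees, less where a joint would pass 70% of its speed; a pose out of reach is approached as far as the arm can. A call is refused whole if a number of a shift passes 41.7 or a number of a turn 0.125, either way. A call with a gripper value outside its range is refused whole. The fingers move at their own pace and stop on an object; the grip force is fixed at half the most. Time passes only in rows, so rows that do not move let the fingers close. It gives the time, the measured TCP pose, the force, the opening and the grip force at its end, in the units of the state.
- bot.read_state(): the state, without advancing time (a new reading comes with each control period).
- bot.capture(name): name is "side" or "top" or "wrist"; returns (picture, depth): 400x640x3 uint8, red, green, blue; 400x640 float32, m along the optical axis (not along the pixel's ray), 0 where there is no reading.
- bot.camera_model(name): a dict with "intrinsics" (3x3 intrinsics, pixels), "D" ([k1, k2, p1, p2, k3] as OpenCV has them; the pictures are not rectified), "rvec" (rotation vector, rad) and "tvec" (3), from world to camera coordinates, as OpenCV has them; the wrist camera has in their place "tool_from_camera" (4x4, takes a point from camera to tool coordinates, whose origin is the TCP and whose axes are the flange's). Camera axes: x right, y down, z forward; pixel columns grow to the right and rows downward; lengths in m; the calibration is good to about 2 mm. A picture is of the moment at which its call begins: read the wrist's pose just before it. camera_model takes no time and is no camera call.
- bot.hand_in(): hands the job in; it is judged then, once.
Trained networks look in the newest picture that a camera, given by its name, has taken for a name from the list of things; names that differ only in an ending like _2 or _b are one class to them, and where a whole thing is asked for, a point or a joint stands for the part that bears it (a point fixed in the world has none). Each returns a list of dicts, best first, with "conf" (0 to 1); they miss things now and then, are a little off and sometimes report something else, mostly with a low value. They report only what shows in the picture. A call takes as long as a camera call.
- bot.spot_in(label, camera): "at" ([x, y, z] in m, in the coordinates of the camera as it stood for that picture, good to about 4 mm: the middle of the surface that is visible of it).
- bot.trace(label, camera): "mask" (400x640 bool, what is visible of it).
The state is a dict: "time_s": time; "joint_positions": joint angles; "qvel": joint speeds; "tau": joint torques, N m; "position": TCP position; "tcp_rot": TCP orientation; "force": force on the tool from outside, world axes, zero at the start; "moment": the same for the moment, N m; "opening": opening from 0.0 (shut) to 1.0 (fully open); "grasp_force": force on a finger pad.
Only numpy, scipy, OpenCV 4.12 (cv2) and the standard library are available. Lean on these libraries where they do the work, as an engineer would, in place of code of your own. Each camera call takes 0.05 s, during which the arm holds its last target. There are 200 camera calls.

## Working session

There is one attempt and no reset: what is moved stays moved. The work goes in short steps, Python scripts to look and compute and a tool call to move; the robot and the scene stay as the last step left them, time stands still between calls to the robot, and variables do not carry over. Pictures are saved under pics/ and viewed, at most 14 in all, crops included, and the job is handed in when it is done.

Besides the shell and the picture viewer there is one more tool, called after "Emit:" as name([rows], argument=value, ...), one row to a line, values as JSON. move_arm: Moves the arm, as the interface text tells. Its arguments: {"type":"object","properties":{"increments":{"type":"array"}},"required":["increments"]}

```bash
mkdir -p pics; ls; cat > h.py <<'E'
import numpy as np, cv2
from rig import bot
def cap(n):
    s=bot.read_state(); im,d=bot.capture(n); return s,im,d
def T(n,s):
    m=bot.camera_model(n)
    if n=="wrist":
        W=np.eye(4);W[:3,:3]=np.array(s["tcp_rot"]);W[:3,3]=s["position"]
        return W@np.array(m["tool_from_camera"])
    R=cv2.Rodrigues(np.array(m["rvec"],float))[0];M=np.eye(4);M[:3,:3]=R;M[:3,3]=np.ravel(m["tvec"])
    return np.linalg.inv(M)
def cloud(n,s,d):
    m=bot.camera_model(n);v,u=np.mgrid[0:400,0:640]
    p=cv2.undistortPoints(np.stack([u,v],-1).reshape(-1,1,2).astype(float),np.array(m["intrinsics"]),np.array(m["D"])).reshape(400,640,2)
    P=np.dstack([p*d[...,None],d]);t=T(n,s);W=P@t[:3,:3].T+t[:3,3];W[d<=0]=np.nan;return W
def save(f,im): cv2.imwrite("pics/"+f,im[...,::-1])
E
python3 - <<'E'
from h import *
for n in("top","side"):
    s,im,d=cap(n);save(n+"0.png",im);W=cloud(n,s,d);np.save(n+"0.npy",W);np.save(n+"0i.npy",im)
    print(n,T(n,s).round(3).tolist())
    for l in ["spindle","collar","board","bin","tray_red","tray_blue","tray_grey","wheel_red_1","wheel_blue_1","bar_red","bar_blue","tape","jar","beeswax","flux"]:
        for r in bot.spot_in(l,n)[:3]:
            p=T(n,s)@np.r_[r["at"],1];print(l,round(r["conf"],2),p[:3].round(3))
print(bot.camera_model("wrist"),bot.read_state()["tcp_rot"])
E
```

```text
pics
top [[0.022, -0.991, 0.132, 0.416], [-1.0, -0.024, -0.011, 0.017], [0.014, -0.132, -0.991, 1.202], [0.0, 0.0, 0.0, 1.0]]
spindle 0.87 [0.614 0.049 0.003]
collar 0.72 [ 0.617 -0.059  0.108]
board 0.95 [ 0.481 -0.279  0.002]
board 0.63 [ 0.391 -0.295  0.004]
board 0.51 [0.615 0.051 0.011]
bin 0.93 [0.461 0.122 0.019]
tray_red 0.93 [ 0.602 -0.306  0.01 ]
tray_red 0.53 [0.45  0.157 0.039]
tray_blue 0.87 [ 0.501 -0.294  0.007]
tray_grey 0.85 [ 0.392 -0.297  0.004]
wheel_red_1 0.47 [ 0.617 -0.027  0.109]
wheel_blue_1 0.6 [0.62  0.065 0.105]
bar_red 0.7 [0.455 0.076 0.043]
bar_red 0.61 [0.617 0.062 0.106]
bar_blue 0.63 [0.45  0.158 0.04 ]
tape 0.7 [0.739 0.057 0.023]
jar 0.56 [ 0.674 -0.195  0.031]
beeswax 0.71 [ 0.733 -0.121  0.019]
flux 0.74 [0.396 0.276 0.061]
flux 0.56 [ 0.618 -0.061  0.107]
side [[0.983, -0.052, 0.174, 0.39], [-0.181, -0.354, 0.918, -0.851], [0.014, -0.934, -0.357, 0.43], [0.0, 0.0, 0.0, 1.0]]
spindle 0.55 [0.622 0.047 0.013]
collar 0.76 [ 0.617 -0.068  0.095]
board 0.71 [ 0.451 -0.361  0.007]
bin 0.79 [0.439 0.173 0.025]
bin 0.47 [ 0.499 -0.304  0.008]
bin 0.38 [
[... 620 characters left out ...]
,
       [  0.        , 331.75041424, 197.74820131],
       [  0.        ,   0.        ,   1.        ]]), 'D': array([-0.05050531,  0.        ,  0.        ,  0.        ,  0.        ]), 'tool_from_camera': array([[ 2.05331618e-04, -9.68917803e-01, -2.47382797e-01,
         6.79457528e-02],
       [ 9.99999966e-01,  1.58640187e-04,  2.08673806e-04,
         8.99629164e-04],
       [-1.62942912e-04, -2.47382832e-01,  9.68917803e-01,
        -1.61056776e-01],
       [ 0.00000000e+00,  0.00000000e+00,  0.00000000e+00,
         1.00000000e+00]])} [[ 9.65399340e-01  2.60775981e-01 -4.97501232e-05]
 [ 2.60775981e-01 -9.65399341e-01  2.98281116e-06]
 [-4.72508906e-05 -1.58532411e-05 -9.99999999e-01]]
```

View pics/top0.png

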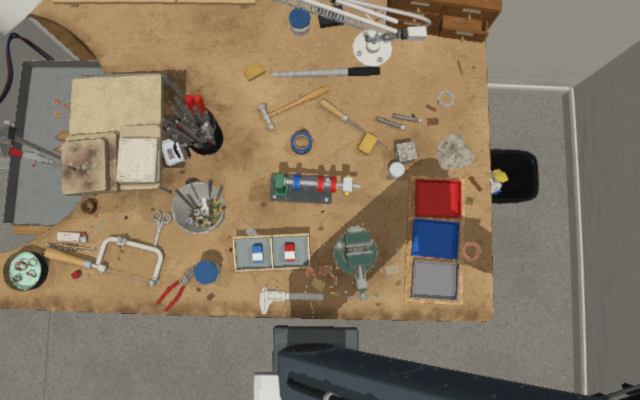

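View pics/side0.png

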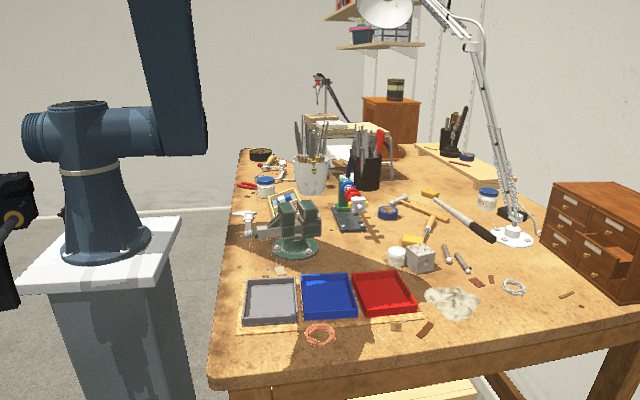

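Top picture: the spindle is at about (316,185) with its free end to the right and the collar at about (348,185). The bin is at (272,252), the trays are at (437,197), (435,238) and (435,279), and a green vise is at (357,250).

```bash
python3 - <<'E'
from h import *
W=np.load("top0.npy");im=np.load("top0i.npy")
c=cv2.resize(im[160:300,225:385],None,fx=5,fy=5,interpolation=cv2.INTER_CUBIC)[:600];
save("c1.png",cv2.resize(im[165:275,230:370],(763,600),interpolation=cv2.INTER_CUBIC))
z=W[...,2]
sub=W[170:200,265:365]
hi=sub[(sub[...,2]>.085)&(sub[...,2]<.125)]
print("bar pts",len(hi)); 
hsv=cv2.cvtColor(im,cv2.COLOR_RGB2HSV)
# row of max height profile along y
for j in range(270,362,2):
    col=W[172:198,j];k=col[:,2]>.075
    if k.any(): print(j,col[k][:,1].mean().round(3),"x",col[k][:,0].min().round(3),col[k][:,0].max().round(3),"z",col[k][:,2].max().round(3),im[185,j])
v=W[215:300,330:385].reshape(-1,3);v=v[v[:,2]>.03];print("vise",v.min(0),v.max(0))
for l in["tray_red","tray_blue","tray_grey","board","bin","bar_red","bar_blue","collar"]:
    r=bot.trace(l,"top")[:1]
    bot_s=None
    for q in r:
        m=q["mask"].astype(np.uint8);p=W[m>0];p=p[~np.isnan(p[:,0])]
        if l.startswith("tray"): p=p[p[:,2]>.012]
        b=cv2.minAreaRect(p[:,:2].astype(np.float32)*1000);print(l,round(q["conf"],2),len(p),b,np.median(p[:,2]))
E
```

```text
bar pts 860
274 0.115 x 0.609 0.612 z 0.1 [69 91 76]
276 0.11 x 0.605 0.638 z 0.104 [ 82 134 102]
278 0.106 x 0.605 0.638 z 0.105 [ 81 135 104]
280 0.101 x 0.604 0.638 z 0.108 [ 84 137 104]
282 0.096 x 0.605 0.638 z 0.105 [ 73 119  90]
284 0.091 x 0.612 0.635 z 0.107 [117 119 116]
286 0.087 x 0.618 0.629 z 0.1 [ 72 119  90]
288 0.082 x 0.617 0.625 z 0.102 [57 73 65]
290 0.077 x 0.616 0.625 z 0.1 [87 91 89]
292 0.072 x 0.616 0.624 z 0.104 [ 94 102 111]
294 0.067 x 0.602 0.637 z 0.115 [ 60 105 179]
296 0.062 x 0.602 0.637 z 0.115 [ 49 103 182]
298 0.057 x 0.602 0.637 z 0.115 [ 74 114 182]
300 0.053 x 0.616 0.631 z 0.105 [90 94 95]
302 0.048 x 0.616 0.626 z 0.105 [100 102 101]
304 0.043 x 0.615 0.624 z 0.1 [108 110 109]
306 0.038 x 0.614 0.624 z 0.101 [116 116 115]
308 0.033 x 0.614 0.624 z 0.1 [122 123 122]
310 0.029 x 0.615 0.624 z 0.103 [146 147 145]
312 0.024 x 0.614 0.624 z 0.1 [138 138 137]
314 0.019 x 0.615 0.624 z 0.099 [137 136 135]
316 0.014 x 0.614 0.625 z 0.099 [149 138 137]
318 0.009 x 0.6 0.636 z 0.112 [203  77  70]
320 0.005 x 0.601 0.637 z 0.114 [208  65  61]
322 -0.0 x 
[... 1408 characters left out ...]
752792923
board 0.86 2012 ((497.97821044921875, -298.8520812988281), (152.9697723388672, 330.6094055175781), 87.21399688720703) 0.002932079538219501
bin 0.93 2417 ((453.8670959472656, 123.54505157470703), (94.33182525634766, 197.6869354248047), 3.9474668502807617) 0.021205859029002072
bar_red 0.7 159 ((453.3832702636719, 75.83956146240234), (42.15532302856445, 22.79414176940918), 0.283132940530777) 0.0385347844638837
bar_blue 0.65 185 ((450.2016906738281, 156.90847778320312), (45.31501388549805, 24.685211181640625), 3.9123730659484863) 0.038327411136253486
collar 0.68 162 ((625.2352294921875, -62.66891860961914), (26.406373977661133, 64.64696502685547), 74.40303039550781) 0.10861642509081015
```

View pics/c1.png

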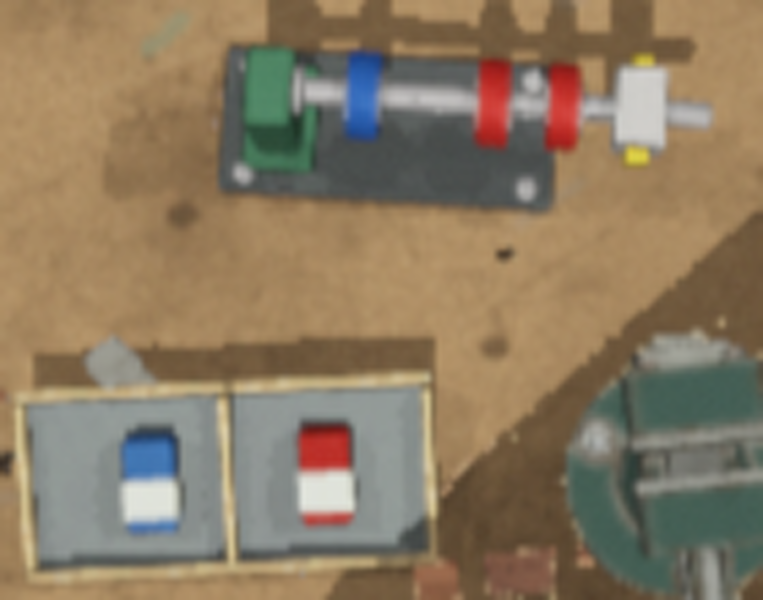

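The crop shows three wheels, blue at (363,95) and red at (493,103) and (563,107). The collar is at (640,108) with its yellow buttons, and the bars lie in the bin at (150,480) and (326,475). I'll turn the tool to the bar's direction and hover over the collar.

Emit:
move_arm([
  {"xyz":[0,0,0],"roll":-0.124,"grip":100},
  {"xyz":[0,0,0],"roll":-0.124,"grip":100},
  {"xyz":[0,0,0],"roll":-0.124,"grip":100},
  {"xyz":[0,0,0],"roll":-0.124,"grip":100},
  {"xyz":[0,0,0],"roll":-0.124,"grip":100},
])

```text
time_s: 2.42
position: [0.163, -0.6033, 0.2226]
tcp_rot: [[0.629, 0.777, 0.0], [0.777, -0.629, 0.0], [0.0, 0.0, -1.0]]
force: [0.2, 0.4, -0.0]
opening: 1.0
grasp_force: 0.0
```

Emit:
move_arm([
  {"xyz":[0,0,0],"roll":-0.124,"grip":100},
  {"xyz":[0,0,0],"roll":-0.124,"grip":100},
  {"xyz":[0,0,0],"roll":-0.124,"grip":100},
  {"xyz":[0,0,0],"roll":-0.124,"grip":100},
  {"xyz":[0,0,0],"roll":-0.124,"grip":100},
])

```text
time_s: 2.83
position: [0.163, -0.6033, 0.2225]
tcp_rot: [[0.061, 0.998, 0.0], [0.998, -0.061, 0.0], [0.0, 0.0, -1.0]]
force: [0.2, -1.0, -0.0]
opening: 1.001
grasp_force: 0.0
```

Emit:
move_arm([
  {"xyz":[0,0,0],"roll":-0.031,"grip":100},
  {"xyz":[30,23,0],"roll":0,"grip":100},
  {"xyz":[30,23,0],"roll":0,"grip":100},
  {"xyz":[30,23,0],"roll":0,"grip":100},
  {"xyz":[30,23,0],"roll":0,"grip":100},
])

```text
time_s: 3.25
position: [0.2599, -0.4856, 0.2225]
tcp_rot: [[0.037, 0.999, 0.0], [0.999, -0.037, 0.0], [0.0, 0.0, -1.0]]
force: [1.0, -0.8, -0.2]
opening: 1.0
grasp_force: 0.0
```

Emit:
move_arm([
  {"xyz":[30,23,0],"roll":0,"grip":100},
  {"xyz":[30,23,0],"roll":0,"grip":100},
  {"xyz":[30,23,0],"roll":0,"grip":100},
  {"xyz":[30,23,0],"roll":0,"grip":100},
  {"xyz":[30,23,0],"roll":0,"grip":100},
])

```text
time_s: 3.67
position: [0.3805, -0.3396, 0.2228]
tcp_rot: [[0.036, 0.999, 0.0], [0.999, -0.036, -0.001], [-0.0, 0.0, -1.0]]
force: [0.8, -0.6, 0.5]
opening: 1.002
grasp_force: 0.0
```

Emit:
move_arm([
  {"xyz":[30,23,0],"roll":0,"grip":100},
  {"xyz":[30,23,0],"roll":0,"grip":100},
  {"xyz":[30,23,0],"roll":0,"grip":100},
  {"xyz":[30,23,0],"roll":0,"grip":100},
  {"xyz":[30,23,0],"roll":0,"grip":100},
])

```text
time_s: 4.08
position: [0.5009, -0.1936, 0.2228]
tcp_rot: [[0.036, 0.999, 0.0], [0.999, -0.036, -0.0], [-0.0, 0.0, -1.0]]
force: [0.9, -0.8, -1.0]
opening: 1.001
grasp_force: 0.0
```

Emit:
move_arm([
  {"xyz":[30,23,0],"roll":0,"grip":100},
  {"xyz":[30,23,0],"roll":0,"grip":100},
  {"xyz":[30,23,0],"roll":0,"grip":100},
  {"xyz":[30,23,0],"roll":0,"grip":100},
  {"xyz":[20,20,0],"roll":0,"grip":100},
])

```text
time_s: 4.5
position: [0.6181, -0.0562, 0.2226]
tcp_rot: [[0.034, 0.999, 0.0], [0.999, -0.034, 0.001], [0.001, 0.0, -1.0]]
force: [0.0, 0.7, -0.6]
opening: 0.997
grasp_force: 0.0
```

Emit:
move_arm([
  {"xyz":[0,0,0],"roll":0,"grip":100},
  {"xyz":[0,0,0],"roll":0,"grip":100},
])

```text
time_s: 4.67
position: [0.6175, -0.058, 0.2223]
tcp_rot: [[0.033, 0.999, -0.0], [0.999, -0.033, -0.0], [-0.0, -0.0, -1.0]]
force: [-1.0, -0.7, 0.7]
opening: 0.997
grasp_force: 0.0
```

```bash
cat >> h.py <<'E'
def delta(s,target,bearing=None):
    "tool-axis shift in mm to a world target for the TCP, roll in rad to a tool-x bearing (deg)"
    R=np.array(s["tcp_rot"]);a=np.degrees(np.arctan2(R[1,0],R[0,0]))
    b=a if bearing is None else bearing
    c,q=np.cos(np.radians(b)),np.sin(np.radians(b));Rb=np.array([[c,q,0],[q,-c,0],[0,0,-1]])
    print("pos",np.round(s["position"],4),"a",a.round(2),"open",round(s["opening"],3),"gf",s["grasp_force"],"t",s["time_s"])
    print("shift(after roll)",(Rb.T@(np.array(target)-s["position"])*1000).round(1),"roll",round(np.radians(a-b),3))
E
cat > look.py <<'E'
from h import *
import sys
s,im,d=cap("wrist");save(sys.argv[1],im);W=cloud("wrist",s,d)
np.save("w.npy",W);np.save("wi.npy",im)
hsv=cv2.cvtColor(im,cv2.COLOR_RGB2HSV);z=W[...,2]
S=(hsv[...,1]>130)&(hsv[...,2]>60)&(z>.06)&(z<.13)&(abs(W[...,0]-.616)<.04)&(abs(W[...,1])<.12)
H=hsv[...,0]
for n,m in dict(red=(H<8)|(H>172),blue=(H>100)&(H<125),yellow=(H>20)&(H<35)).items():
    k,l,st,c=cv2.connectedComponentsWithStats((m&S).astype(np.uint8))
    for i in range(1,k):
        if st[i,4]>30:
            p=W[l==i];print(n,st[i,4],c[i].round(),"med",np.median(p,0).round(4),"lo",np.percentile(p,3,0).round(4),"hi",np.percentile(p,97,0).round(4))
# bar axis ridge
B=W[(z>.095)&(z<.104)&(hsv[...,1]<60)&(abs(W[...,0]-.617)<.02)&(W[...,1]<.075)&(W[...,1]>-.12)]
if len(B)>50:
    q=np.polyfit(B[:,1],B[:,0],1);print("bar x=%.4f+%.4f*y"%(q[1],q[0]),"y",np.percentile(B[:,1],1),"n",len(B))
delta(s,s["position"])
E
python3 look.py w1.png
```

```text
red 763 [323. 119.] med [0.6216 0.0041 0.109 ] lo [ 0.604  -0.0023  0.099 ] hi [0.6397 0.0102 0.1122]
red 760 [323. 156.] med [ 0.6204 -0.0263  0.1089] lo [ 0.6026 -0.033   0.0966] hi [ 0.6384 -0.0199  0.1122]
blue 958 [324.  44.] med [0.6238 0.0607 0.1085] lo [0.6058 0.0541 0.0942] hi [0.6415 0.0676 0.1122]
yellow 61 [299. 192.] med [ 0.599  -0.058   0.0994] lo [ 0.5955 -0.0636  0.092 ] hi [ 0.601  -0.0542  0.1007]
yellow 72 [346. 192.] med [ 0.6397 -0.0596  0.0994] lo [ 0.6378 -0.0652  0.0917] hi [ 0.6423 -0.0558  0.1006]
bar x=0.6214+0.0364*y y -0.09016220420510232 n 1680
pos [ 0.6175 -0.058   0.2223] a 88.12 open 0.997 gf 0.0 t 4.6667
shift(after roll) [0. 0. 0.] roll 0.0
```

View pics/w1.png

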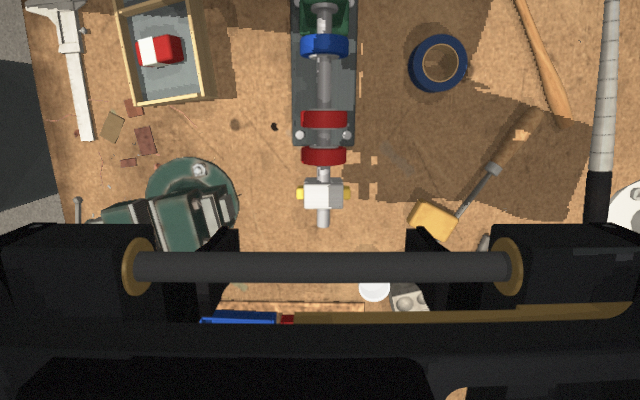

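The wrist picture shows the collar at (323,193) with its buttons at (299,192) and (346,192). The wheels are at (324,44), (323,119) and (323,156), and the way down is clear. I'll descend and squeeze.

Emit:
move_arm([
  {"xyz":[-1.5,1.5,35],"roll":0,"grip":100},
  {"xyz":[0,0,35],"roll":0,"grip":100},
  {"xyz":[0,0,35],"roll":0,"grip":100},
  {"xyz":[0,0,28],"roll":0,"grip":100},
  {"xyz":[0,0,14.5],"roll":0,"grip":100},
])

```text
time_s: 5.13
position: [0.6147, -0.0619, 0.0715]
tcp_rot: [[0.038, 0.999, -0.007], [0.999, -0.038, 0.002], [0.001, -0.007, -1.0]]
force: [1.2, 0.2, 0.6]
opening: 1.004
grasp_force: 0.0
```

Emit:
move_arm([
  {"xyz":[0,0,0],"roll":0,"grip":55},
  {"xyz":[0,0,0],"roll":0,"grip":45},
  {"xyz":[0,0,0],"roll":0,"grip":35},
  {"xyz":[0,0,0],"roll":0,"grip":25},
  {"xyz":[0,0,0],"roll":0,"grip":0},
])

```text
time_s: 5.55
position: [0.6194, -0.0614, 0.0769]
tcp_rot: [[0.036, 0.999, 0.003], [0.999, -0.036, -0.001], [-0.001, 0.003, -1.0]]
force: [-0.3, 0.8, -0.3]
opening: 0.71
grasp_force: 0.0
```

Emit:
move_arm([
  {"xyz":[0,0,0],"roll":0,"grip":0},
  {"xyz":[0,0,0],"roll":0,"grip":0},
  {"xyz":[0,0,0],"roll":0,"grip":0},
  {"xyz":[0,0,0],"roll":0,"grip":0},
  {"xyz":[0,0,0],"roll":0,"grip":0},
])

```text
time_s: 5.97
position: [0.619, -0.0609, 0.0758]
tcp_rot: [[0.036, 0.999, 0.002], [0.999, -0.036, -0.0], [-0.0, 0.002, -1.0]]
force: [-0.1, 0.7, 3.3]
opening: 0.445
grasp_force: 30.0
```

The opening is 38.7 mm, so both buttons are in. I'll draw the collar off.

Emit:
move_arm([
  {"xyz":[0,0,0],"roll":0,"grip":0},
  {"xyz":[0,0,0],"roll":0,"grip":0},
  {"xyz":[-4,0,0],"roll":0,"grip":0},
  {"xyz":[-6,0,0],"roll":0,"grip":0},
  {"xyz":[-8,0,0],"roll":0,"grip":0},
])

```text
time_s: 6.38
position: [0.6181, -0.0773, 0.0758]
tcp_rot: [[0.036, 0.999, 0.001], [0.999, -0.036, 0.002], [0.002, 0.001, -1.0]]
force: [0.3, 3.9, 6.3]
opening: 0.44
grasp_force: 30.0
```

Emit:
move_arm([
  {"xyz":[-8,0,0],"roll":0,"grip":0},
  {"xyz":[-8,0,0],"roll":0,"grip":0},
  {"xyz":[-8,0,0],"roll":0,"grip":0},
  {"xyz":[-8,0,0],"roll":0,"grip":0},
  {"xyz":[-8,0,0],"roll":0,"grip":0},
])

```text
time_s: 6.8
position: [0.6156, -0.1192, 0.0744]
tcp_rot: [[0.035, 0.999, -0.001], [0.999, -0.035, 0.0], [0.0, -0.001, -1.0]]
force: [0.0, 0.3, -0.6]
opening: 0.44
grasp_force: 30.0
```

Emit:
move_arm([
  {"xyz":[-8,0,0],"roll":0,"grip":0},
  {"xyz":[-8,0,0],"roll":0,"grip":0},
  {"xyz":[-8,0,0],"roll":0,"grip":0},
  {"xyz":[0,0,0],"roll":0,"grip":0},
  {"xyz":[0,0,0],"roll":0,"grip":0},
])

```text
time_s: 7.22
position: [0.6152, -0.1435, 0.0748]
tcp_rot: [[0.037, 0.999, -0.0], [0.999, -0.037, 0.0], [0.0, -0.0, -1.0]]
force: [-0.3, 0.2, -1.0]
opening: 0.442
grasp_force: 30.0
```

```bash
python3 look.py w2.png; python3 - <<'E'
from h import *
delta(bot.read_state(),[.393,-.294,.10])
E
```

```text
red 156 [286.   5.] med [ 0.6055 -0.0334  0.0893] lo [ 0.6016 -0.0339  0.0786] hi [ 0.6095 -0.0329  0.0955]
red 158 [359.   5.] med [ 0.6348 -0.0345  0.0901] lo [ 0.6307 -0.035   0.0782] hi [ 0.6388 -0.0339  0.0951]
bar x=0.6216+0.0421*y y -0.09142375339599594 n 3978
pos [ 0.6152 -0.1435  0.0748] a 87.87 open 0.442 gf 29.9998209066689 t 7.2167
shift(after roll) [0. 0. 0.] roll 0.0
pos [ 0.6152 -0.143   0.0749] a 87.9 open 0.442 gf 29.999884301796556 t 7.2667
shift(after roll) [-159.1 -216.5  -25.1] roll 0.0
```

View pics/w2.png

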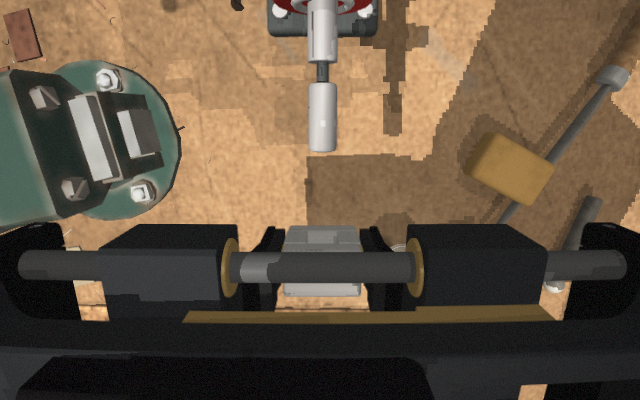

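The collar is off: the bar's tip is at (322,148) and the collar is held between the fingers at (322,260). I'll carry it to the grey tray.

Emit:
move_arm([
  {"xyz":[-20,0,-20],"roll":0,"grip":0},
  {"xyz":[-30,0,-20],"roll":0,"grip":0},
  {"xyz":[-36,0,0],"roll":0,"grip":0},
  {"xyz":[-36,0,0],"roll":0,"grip":0},
  {"xyz":[-30,-20,0],"roll":0,"grip":0},
])

```text
time_s: 7.68
position: [0.5937, -0.2969, 0.1164]
tcp_rot: [[0.034, 0.999, 0.007], [0.999, -0.034, -0.004], [-0.004, 0.007, -1.0]]
force: [0.5, -0.7, 0.5]
opening: 0.446
grasp_force: 30.0
```

Emit:
move_arm([
  {"xyz":[-7,-36,0],"roll":0,"grip":0},
  {"xyz":[0,-40,0],"roll":0,"grip":0},
  {"xyz":[0,-40,0],"roll":0,"grip":0},
  {"xyz":[0,-40,0],"roll":0,"grip":0},
  {"xyz":[0,-30,0],"roll":0,"grip":0},
])

```text
time_s: 8.1
position: [0.4006, -0.2925, 0.115]
tcp_rot: [[0.036, 0.999, -0.002], [0.999, -0.036, 0.002], [0.002, -0.002, -1.0]]
force: [-0.7, -0.6, -0.7]
opening: 0.443
grasp_force: 30.0
```

Emit:
move_arm([
  {"xyz":[0,-10,0],"roll":0,"grip":0},
  {"xyz":[0,0,0],"roll":0,"grip":0},
  {"xyz":[0,0,0],"roll":0,"grip":0},
])

```text
time_s: 8.35
position: [0.3948, -0.2947, 0.1155]
tcp_rot: [[0.037, 0.999, 0.002], [0.999, -0.037, -0.002], [-0.002, 0.002, -1.0]]
force: [-0.0, -1.0, -1.1]
opening: 0.443
grasp_force: 30.0
```

```bash
cat > trays.py <<'E'
from h import *
s,im,d=cap("top");save("t_last.png",im);W=cloud("top",s,d)
s=bot.read_state();delta(s,[.393,-.294,.018])
s,im,d=cap("wrist");save("w_last.png",im);W=cloud("wrist",s,d)
for l in["tray_red","tray_blue","tray_grey"]:
    for q in bot.trace(l,"wrist")[:1]:
        p=W[q["mask"]];p=p[~np.isnan(p[:,0])];p=p[p[:,2]>.012]
        print(l,round(q["conf"],2),len(p),p.min(0).round(3),p.max(0).round(3))
E
python3 trays.py
```

```text
pos [ 0.3957 -0.2951  0.1155] a 87.94 open 0.441 gf 29.999848259612918 t 8.4
shift(after roll) [ 1.  -2.7 97.5] roll 0.0
tray_red 0.59 2869 [ 0.449 -0.33   0.012] [ 0.655 -0.245  0.202]
tray_blue 0.87 2529 [ 0.421 -0.339  0.012] [ 0.551 -0.234  0.191]
tray_grey 0.56 2019 [ 0.345 -0.327  0.012] [ 0.445 -0.233  0.129]
```

Emit:
move_arm([
  {"xyz":[0.5,-1.5,30],"roll":0,"grip":0},
  {"xyz":[0,0,30],"roll":0,"grip":0},
  {"xyz":[0,0,22],"roll":0,"grip":0},
  {"xyz":[0,0,14],"roll":0,"grip":0},
  {"xyz":[0,0,0],"roll":0,"grip":0},
])

```text
time_s: 9.02
position: [0.3919, -0.2921, 0.0163]
tcp_rot: [[0.035, 0.999, -0.003], [0.999, -0.035, 0.004], [0.004, -0.003, -1.0]]
force: [-0.8, 0.9, -1.3]
opening: 0.443
grasp_force: 30.0
```

Emit:
move_arm([
  {"xyz":[0,0,0],"roll":0,"grip":0},
  {"xyz":[0,0,0],"roll":0,"grip":60},
  {"xyz":[0,0,0],"roll":0,"grip":60},
  {"xyz":[0,0,0],"roll":0,"grip":60},
  {"xyz":[0,0,0],"roll":0,"grip":60},
])

```text
time_s: 9.43
position: [0.3928, -0.2939, 0.0201]
tcp_rot: [[0.036, 0.999, 0.001], [0.999, -0.036, -0.002], [-0.002, 0.002, -1.0]]
force: [0.9, 0.0, 0.1]
opening: 0.585
grasp_force: 0.0
```

Emit:
move_arm([
  {"xyz":[0,0,-30],"roll":0,"grip":60},
  {"xyz":[0,0,-40],"roll":0,"grip":100},
  {"xyz":[0,0,-40],"roll":0,"grip":100},
  {"xyz":[0,0,-40],"roll":0,"grip":100},
  {"xyz":[0,0,0],"roll":0,"grip":100},
])

```text
time_s: 9.85
position: [0.3956, -0.297, 0.1765]
tcp_rot: [[0.036, 0.999, 0.011], [0.999, -0.036, -0.012], [-0.012, 0.011, -1.0]]
force: [-0.1, -0.8, -1.0]
opening: 0.815
grasp_force: 0.0
```

```bash
cat > chk.py <<'E'
from h import *
import sys
n=sys.argv[1] if len(sys.argv)>1 else "top"
s,im,d=cap(n);save(n+"_last.png",im);W=cloud(n,s,d)
for l in["collar","wheel_red_1","wheel_blue_1","bar_red","bar_blue","tape","jar","beeswax","flux"]:
    for r in bot.spot_in(l,n)[:3]:
        if r["conf"]>.4:
            p=T(n,s)@np.r_[r["at"],1];print(l,round(r["conf"],2),p[:3].round(3))
delta(bot.read_state(),[.6195,-.0275,.18],87.9)
E
python3 chk.py
```

```text
collar 0.7 [ 0.395 -0.29   0.04 ]
wheel_red_1 0.48 [0.616 0.006 0.109]
wheel_blue_1 0.62 [0.621 0.064 0.107]
bar_red 0.6 [0.456 0.074 0.042]
bar_blue 0.77 [0.45  0.159 0.041]
tape 0.82 [0.741 0.056 0.021]
jar 0.75 [ 0.674 -0.196  0.033]
beeswax 0.76 [ 0.74  -0.12   0.017]
flux 0.93 [0.396 0.273 0.061]
pos [ 0.3919 -0.2929  0.1679] a 87.93 open 0.997 gf 0.0 t 10.35
shift(after roll) [273.6 217.7 -12.1] roll 0.001
```

The collar lies in the grey tray. Next is the outer red wheel.

Emit:
move_arm([
  {"xyz":[30,25,0],"roll":0,"grip":100},
  {"xyz":[30,25,0],"roll":0,"grip":100},
  {"xyz":[30,25,0],"roll":0,"grip":100},
  {"xyz":[30,25,0],"roll":0,"grip":100},
  {"xyz":[30,25,0],"roll":0,"grip":100},
])

```text
time_s: 10.77
position: [0.5233, -0.1465, 0.1683]
tcp_rot: [[0.036, 0.999, -0.001], [0.999, -0.036, 0.001], [0.001, -0.001, -1.0]]
force: [0.9, -1.2, -0.3]
opening: 1.002
grasp_force: 0.0
```

Emit:
move_arm([
  {"xyz":[30,25,0],"roll":0,"grip":100},
  {"xyz":[30,25,0],"roll":0,"grip":100},
  {"xyz":[30,25,0],"roll":0,"grip":100},
  {"xyz":[34.6,18.5,0],"roll":0,"grip":100},
  {"xyz":[0,0,0],"roll":0,"grip":100},
])

```text
time_s: 11.18
position: [0.6239, -0.0207, 0.1683]
tcp_rot: [[0.03, 1.0, 0.003], [1.0, -0.03, 0.003], [0.003, 0.003, -1.0]]
force: [-0.0, -0.7, 1.0]
opening: 1.001
grasp_force: 0.0
```

Emit:
move_arm([
  {"xyz":[0,0,0],"roll":0,"grip":100},
  {"xyz":[0,0,0],"roll":0,"grip":100},
])

```text
time_s: 11.35
position: [0.6197, -0.0268, 0.1681]
tcp_rot: [[0.035, 0.999, -0.002], [0.999, -0.035, -0.0], [-0.0, -0.002, -1.0]]
force: [-0.3, 0.4, -0.3]
opening: 1.001
grasp_force: 0.0
```

```bash
python3 look.py w3.png; python3 -c "
from h import *
delta(bot.read_state(),[.6204,-.0265,.078],87.9)"
```

```text
red 1148 [322. 167.] med [0.6217 0.005  0.1089] lo [ 0.6042 -0.002   0.0958] hi [0.6395 0.0113 0.1121]
red 1138 [322. 209.] med [ 0.6204 -0.0251  0.1083] lo [ 0.6028 -0.0326  0.0919] hi [ 0.6384 -0.0193  0.112 ]
blue 1298 [322.  79.] med [0.6237 0.0611 0.109 ] lo [0.606  0.0547 0.0964] hi [0.6416 0.0676 0.1121]
bar x=0.6214+0.0356*y y -0.0902249778532335 n 2190
pos [ 0.6197 -0.0268  0.1681] a 87.99 open 1.001 gf 0.0 t 11.35
shift(after roll) [0. 0. 0.] roll 0.0
pos [ 0.6195 -0.0275  0.1682] a 87.91 open 1.001 gf 0.0 t 11.4
shift(after roll) [ 1.   0.9 90.2] roll 0.0
```

Emit:
move_arm([
  {"xyz":[1,1,30],"roll":0,"grip":100},
  {"xyz":[0,0,30],"roll":0,"grip":90},
  {"xyz":[0,0,20],"roll":0,"grip":75},
  {"xyz":[0,0,10],"roll":0,"grip":70},
  {"xyz":[0,0,0],"roll":0,"grip":60},
])

```text
time_s: 11.82
position: [0.6191, -0.027, 0.0766]
tcp_rot: [[0.038, 0.999, -0.006], [0.999, -0.038, 0.001], [0.001, -0.006, -1.0]]
force: [-1.2, -0.8, -0.7]
opening: 0.78
grasp_force: 0.0
```

Emit:
move_arm([
  {"xyz":[0,0,0],"roll":0,"grip":55},
  {"xyz":[0,0,0],"roll":0,"grip":40},
  {"xyz":[0,0,0],"roll":0,"grip":20},
  {"xyz":[0,0,0],"roll":0,"grip":0},
  {"xyz":[0,0,0],"roll":0,"grip":0},
])

```text
time_s: 12.23
position: [0.6212, -0.0259, 0.08]
tcp_rot: [[0.036, 0.999, -0.0], [0.999, -0.036, -0.0], [-0.0, -0.0, -1.0]]
force: [-1.6, -0.4, 3.0]
opening: 0.443
grasp_force: 30.0
```

Emit:
move_arm([
  {"xyz":[0,0,0],"roll":0,"grip":0},
  {"xyz":[0,0,-2],"roll":0,"grip":0},
  {"xyz":[0,0,0],"roll":0,"grip":0},
  {"xyz":[-6,0,0],"roll":0,"grip":0},
  {"xyz":[-10,0,0],"roll":0,"grip":0},
])

```text
time_s: 12.65
position: [0.6212, -0.0415, 0.081]
tcp_rot: [[0.034, 0.999, 0.001], [0.999, -0.034, 0.0], [0.0, 0.001, -1.0]]
force: [-0.1, 0.1, 0.1]
opening: 0.445
grasp_force: 30.0
```

Emit:
move_arm([
  {"xyz":[-14,0,0],"roll":0,"grip":0},
  {"xyz":[-14,0,0],"roll":0,"grip":0},
  {"xyz":[-14,0,0],"roll":0,"grip":0},
  {"xyz":[-14,0,0],"roll":0,"grip":0},
  {"xyz":[-14,0,0],"roll":0,"grip":0},
])

```text
time_s: 13.07
position: [0.6184, -0.114, 0.081]
tcp_rot: [[0.037, 0.999, 0.0], [0.999, -0.037, -0.0], [-0.0, 0.0, -1.0]]
force: [-0.6, -0.2, -1.1]
opening: 0.444
grasp_force: 30.0
```

Emit:
move_arm([
  {"xyz":[-14,0,0],"roll":0,"grip":0},
  {"xyz":[0,0,0],"roll":0,"grip":0},
  {"xyz":[0,0,0],"roll":0,"grip":0},
])

```text
time_s: 13.32
position: [0.618, -0.127, 0.081]
tcp_rot: [[0.038, 0.999, 0.0], [0.999, -0.038, 0.0], [0.0, 0.0, -1.0]]
force: [0.7, 0.6, -0.8]
opening: 0.443
grasp_force: 30.0
```

```bash
python3 look.py w4.png; python3 -c "
from h import *
delta(bot.read_state(),[.604,-.340,.09],87.9)"
```

```text
bar x=0.6225+0.0605*y y -0.11953456901680969 n 4811
pos [ 0.618 -0.127  0.081] a 87.81 open 0.443 gf 29.999767877161503 t 13.3167
shift(after roll) [0. 0. 0.] roll 0.0
pos [ 0.6177 -0.1261  0.081 ] a 87.87 open 0.447 gf 29.999881871044636 t 13.3667
shift(after roll) [-214.3   -5.9   -9. ] roll -0.0
```

View pics/w4.png

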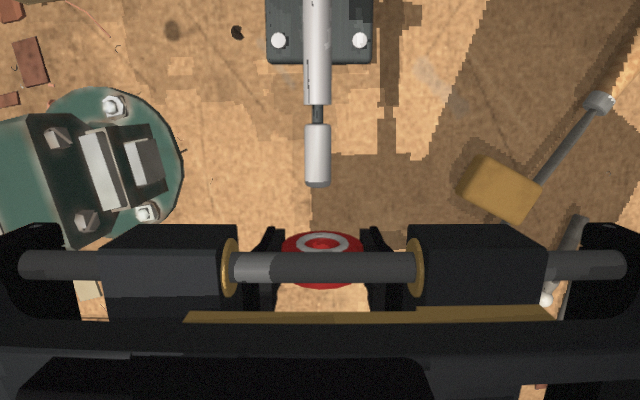

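The red wheel is clear of the bar's tip (317,185) and held upright at (322,258). I'll take it to the red tray.

Emit:
move_arm([
  {"xyz":[-34,-1,-4],"roll":0,"grip":0},
  {"xyz":[-38,-1,0],"roll":0,"grip":0},
  {"xyz":[-38,-1,0],"roll":0,"grip":0},
  {"xyz":[-38,-1,0],"roll":0,"grip":0},
  {"xyz":[-38,-1,0],"roll":0,"grip":0},
])

```text
time_s: 13.78
position: [0.6063, -0.3117, 0.0851]
tcp_rot: [[0.034, 0.999, -0.0], [0.999, -0.034, 0.001], [0.001, -0.0, -1.0]]
force: [0.4, -0.2, -1.0]
opening: 0.443
grasp_force: 30.0
```

Emit:
move_arm([
  {"xyz":[-28,-1,0],"roll":0,"grip":0},
  {"xyz":[0,0,15],"roll":0,"grip":0},
  {"xyz":[0,0,25],"roll":0,"grip":0},
  {"xyz":[0,0,18],"roll":0,"grip":0},
  {"xyz":[0,0,9],"roll":0,"grip":0},
])

```text
time_s: 14.2
position: [0.6029, -0.3374, 0.0153]
tcp_rot: [[0.035, 0.999, -0.004], [0.999, -0.035, 0.003], [0.003, -0.004, -1.0]]
force: [-0.3, -0.1, -0.4]
opening: 0.44
grasp_force: 30.0
```

Emit:
move_arm([
  {"xyz":[0,0,0],"roll":0,"grip":0},
  {"xyz":[0,0,0],"roll":0,"grip":0},
  {"xyz":[0,0,0],"roll":0,"grip":0},
])

```text
time_s: 14.45
position: [0.6052, -0.3393, 0.019]
tcp_rot: [[0.035, 0.999, 0.001], [0.999, -0.035, -0.001], [-0.001, 0.001, -1.0]]
force: [0.5, -0.3, -0.9]
opening: 0.443
grasp_force: 30.0
```

Release, rise, and go back for the second red wheel.

Emit:
move_arm([
  {"xyz":[0,0,2],"roll":0,"grip":0},
  {"xyz":[0,0,0],"roll":0,"grip":48},
  {"xyz":[0,0,0],"roll":0,"grip":52},
  {"xyz":[0,0,0],"roll":0,"grip":54},
  {"xyz":[0,0,0],"roll":0,"grip":54},
])

```text
time_s: 14.87
position: [0.6044, -0.3396, 0.0164]
tcp_rot: [[0.036, 0.999, 0.0], [0.999, -0.036, -0.0], [-0.0, 0.0, -1.0]]
force: [-0.2, -0.0, -0.0]
opening: 0.529
grasp_force: 0.0
```

Emit:
move_arm([
  {"xyz":[0,0,-20],"roll":0,"grip":54},
  {"xyz":[0,0,-35],"roll":0,"grip":80},
  {"xyz":[0,0,-40],"roll":0,"grip":100},
  {"xyz":[0,0,-40],"roll":0,"grip":100},
  {"xyz":[0,0,-15],"roll":0,"grip":100},
])

```text
time_s: 15.28
position: [0.607, -0.3415, 0.1729]
tcp_rot: [[0.036, 0.999, 0.008], [0.999, -0.036, -0.007], [-0.006, 0.009, -1.0]]
force: [0.6, -0.9, 0.6]
opening: 0.761
grasp_force: 0.0
```

Emit:
move_arm([
  {"xyz":[38,1,0],"roll":0,"grip":100},
  {"xyz":[38,1,0],"roll":0,"grip":100},
  {"xyz":[38,1,0],"roll":0,"grip":100},
  {"xyz":[38,0,0],"roll":0,"grip":100},
  {"xyz":[38,0,0],"roll":0,"grip":100},
])

```text
time_s: 15.7
position: [0.6139, -0.1482, 0.1664]
tcp_rot: [[0.037, 0.999, 0.0], [0.999, -0.037, -0.0], [-0.0, 0.0, -1.0]]
force: [0.5, -0.1, -0.3]
opening: 0.986
grasp_force: 0.0
```

Emit:
move_arm([
  {"xyz":[38,0,0],"roll":0,"grip":100},
  {"xyz":[38,0,0],"roll":0,"grip":100},
  {"xyz":[38,0,0],"roll":0,"grip":100},
  {"xyz":[38,0,0],"roll":0,"grip":100},
  {"xyz":[0,0,0],"roll":0,"grip":100},
])

```text
time_s: 16.12
position: [0.6186, 0.0094, 0.1663]
tcp_rot: [[0.03, 1.0, -0.001], [1.0, -0.03, 0.004], [0.003, -0.001, -1.0]]
force: [-0.5, -0.4, -0.2]
opening: 0.997
grasp_force: 0.0
```

Emit:
move_arm([
  {"xyz":[0,0,0],"roll":0,"grip":100},
  {"xyz":[0,0,0],"roll":0,"grip":100},
])

```text
time_s: 16.28
position: [0.6198, 0.002, 0.1662]
tcp_rot: [[0.035, 0.999, 0.001], [0.999, -0.035, -0.001], [-0.001, 0.001, -1.0]]
force: [-0.1, -0.7, 0.5]
opening: 0.998
grasp_force: 0.0
```

```bash
python3 look.py w5.png; python3 -c "
from h import *
delta(bot.read_state(),[.6215,.0048,.078],87.9)"; python3 chk.py|grep -E 'wheel|bar'
```

```text
red 1158 [323. 207.] med [0.6215 0.006  0.1084] lo [ 0.6041 -0.0017  0.0915] hi [0.6393 0.0117 0.112 ]
blue 1170 [324. 124.] med [0.6236 0.0618 0.1091] lo [0.6062 0.0555 0.099 ] hi [0.6415 0.0679 0.112 ]
bar x=0.6213+0.0366*y y -0.08058814962218014 n 2104
pos [0.6198 0.002  0.1662] a 87.99 open 0.998 gf 0.0 t 16.2833
shift(after roll) [0. 0. 0.] roll 0.0
pos [0.6198 0.0012 0.1662] a 87.9 open 1.001 gf 0.0 t 16.3333
shift(after roll) [ 3.6  1.6 88.2] roll 0.0
wheel_red_1 0.67 [ 0.597 -0.335  0.041]
wheel_blue_1 0.48 [0.629 0.062 0.108]
bar_blue 0.51 [ 0.481 -0.28   0.   ]
```

Emit:
move_arm([
  {"xyz":[3.5,1.5,28],"roll":0,"grip":100},
  {"xyz":[0,0,30],"roll":0,"grip":90},
  {"xyz":[0,0,20],"roll":0,"grip":75},
  {"xyz":[0,0,10],"roll":0,"grip":70},
  {"xyz":[0,0,0],"roll":0,"grip":60},
])

```text
time_s: 17.25
position: [0.6194, 0.0059, 0.0755]
tcp_rot: [[0.036, 0.999, -0.005], [0.999, -0.036, 0.001], [0.001, -0.005, -1.0]]
force: [-0.0, -1.2, 0.2]
opening: 0.785
grasp_force: 0.0
```

Emit:
move_arm([
  {"xyz":[0,0,0],"roll":0,"grip":55},
  {"xyz":[0,0,0],"roll":0,"grip":40},
  {"xyz":[0,0,0],"roll":0,"grip":20},
  {"xyz":[0,0,0],"roll":0,"grip":0},
  {"xyz":[0,0,0],"roll":0,"grip":0},
])

```text
time_s: 17.67
position: [0.622, 0.0056, 0.0793]
tcp_rot: [[0.036, 0.999, 0.002], [0.999, -0.036, -0.0], [-0.0, 0.002, -1.0]]
force: [0.1, -0.7, 3.6]
opening: 0.444
grasp_force: 30.0
```

Emit:
move_arm([
  {"xyz":[0,0,0],"roll":0,"grip":0},
  {"xyz":[0,0,-2],"roll":0,"grip":0},
  {"xyz":[0,0,0],"roll":0,"grip":0},
  {"xyz":[-6,0,0],"roll":0,"grip":0},
  {"xyz":[-10,0,0],"roll":0,"grip":0},
])

```text
time_s: 18.08
position: [0.6203, -0.01, 0.0798]
tcp_rot: [[0.034, 0.999, -0.001], [0.999, -0.034, 0.0], [0.0, -0.001, -1.0]]
force: [0.3, 0.2, -1.0]
opening: 0.442
grasp_force: 30.0
```

Emit:
move_arm([
  {"xyz":[-16,0,0],"roll":0,"grip":0},
  {"xyz":[-16,0,0],"roll":0,"grip":0},
  {"xyz":[-16,0,0],"roll":0,"grip":0},
  {"xyz":[-16,0,0],"roll":0,"grip":0},
  {"xyz":[-16,0,0],"roll":0,"grip":0},
])

```text
time_s: 18.5
position: [0.6173, -0.092, 0.0797]
tcp_rot: [[0.036, 0.999, -0.001], [0.999, -0.036, -0.0], [-0.0, -0.001, -1.0]]
force: [0.3, 0.6, -0.5]
opening: 0.44
grasp_force: 30.0
```

Emit:
move_arm([
  {"xyz":[-16,0,0],"roll":0,"grip":0},
  {"xyz":[-14,0,0],"roll":0,"grip":0},
  {"xyz":[0,0,0],"roll":0,"grip":0},
  {"xyz":[0,0,0],"roll":0,"grip":0},
])

```text
time_s: 18.83
position: [0.6166, -0.1213, 0.0799]
tcp_rot: [[0.038, 0.999, -0.0], [0.999, -0.038, 0.0], [0.0, -0.0, -1.0]]
force: [-0.6, 0.2, -0.1]
opening: 0.438
grasp_force: 30.0
```

```bash
python3 look.py w6.png; python3 -c "
from h import *
delta(bot.read_state(),[.604,-.316,.09],87.9)"
```

```text
red 479 [322. 243.] med [ 0.6187 -0.1158  0.0909] lo [ 0.5992 -0.1169  0.0764] hi [ 0.6357 -0.1148  0.1002]
red 225 [322. 244.] med [ 0.6174 -0.1178  0.0856] lo [ 0.6101 -0.1198  0.0839] hi [ 0.6249 -0.1162  0.0904]
bar x=0.6217+0.0441*y y -0.11478742755247323 n 5246
pos [ 0.6166 -0.1213  0.0799] a 87.82 open 0.438 gf 29.99987871343137 t 18.8333
shift(after roll) [0. 0. 0.] roll 0.0
pos [ 0.6164 -0.1203  0.0799] a 87.88 open 0.439 gf 30.000043077920964 t 18.8833
shift(after roll) [-196.    -5.2  -10.1] roll -0.0
```

View pics/w6.png

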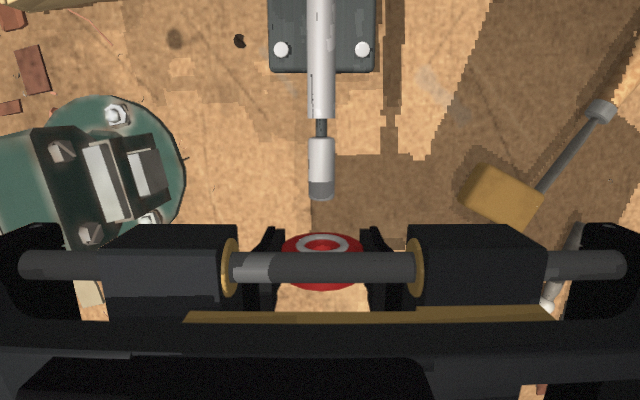

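The second red wheel is also clear of the tip (320,198) and held at (322,258).

Emit:
move_arm([
  {"xyz":[-34,-1,-4],"roll":0,"grip":0},
  {"xyz":[-38,-1,0],"roll":0,"grip":0},
  {"xyz":[-38,-1,0],"roll":0,"grip":0},
  {"xyz":[-38,-1,0],"roll":0,"grip":0},
  {"xyz":[-30,-1,0],"roll":0,"grip":0},
])

```text
time_s: 19.3
position: [0.6055, -0.2995, 0.0842]
tcp_rot: [[0.035, 0.999, 0.001], [0.999, -0.035, -0.001], [-0.001, 0.001, -1.0]]
force: [-0.4, -0.6, -1.5]
opening: 0.441
grasp_force: 30.0
```

Emit:
move_arm([
  {"xyz":[-16,0,0],"roll":0,"grip":0},
  {"xyz":[0,0,15],"roll":0,"grip":0},
  {"xyz":[0,0,25],"roll":0,"grip":0},
  {"xyz":[0,0,18],"roll":0,"grip":0},
  {"xyz":[0,0,9],"roll":0,"grip":0},
])

```text
time_s: 19.72
position: [0.6033, -0.3111, 0.0144]
tcp_rot: [[0.035, 0.999, -0.004], [0.999, -0.035, 0.004], [0.004, -0.004, -1.0]]
force: [-0.7, 1.6, 16.7]
opening: 0.445
grasp_force: 30.0
```

Emit:
move_arm([
  {"xyz":[0,0,0],"roll":0,"grip":0},
  {"xyz":[0,0,0],"roll":0,"grip":0},
  {"xyz":[0,0,0],"roll":0,"grip":0},
])

```text
time_s: 19.97
position: [0.6054, -0.3133, 0.0177]
tcp_rot: [[0.035, 0.999, 0.001], [0.999, -0.035, -0.0], [-0.0, 0.001, -1.0]]
force: [-0.8, -0.3, -0.9]
opening: 0.442
grasp_force: 30.0
```

Emit:
move_arm([
  {"xyz":[0,0,2],"roll":0,"grip":0},
  {"xyz":[0,0,0],"roll":0,"grip":48},
  {"xyz":[0,0,0],"roll":0,"grip":52},
  {"xyz":[0,0,0],"roll":0,"grip":54},
  {"xyz":[0,0,0],"roll":0,"grip":54},
])

```text
time_s: 20.38
position: [0.6048, -0.3141, 0.0153]
tcp_rot: [[0.036, 0.999, 0.0], [0.999, -0.036, -0.0], [-0.0, 0.0, -1.0]]
force: [-0.2, -0.4, -0.4]
opening: 0.527
grasp_force: 0.0
```

Emit:
move_arm([
  {"xyz":[0,0,-20],"roll":0,"grip":54},
  {"xyz":[0,0,-35],"roll":0,"grip":80},
  {"xyz":[0,0,-40],"roll":0,"grip":100},
  {"xyz":[0,0,-40],"roll":0,"grip":100},
  {"xyz":[0,0,-15],"roll":0,"grip":100},
])

```text
time_s: 20.8
position: [0.6074, -0.316, 0.1718]
tcp_rot: [[0.036, 0.999, 0.008], [0.999, -0.036, -0.006], [-0.006, 0.009, -1.0]]
force: [0.6, 0.3, -0.3]
opening: 0.756
grasp_force: 0.0
```

```bash
python3 chk.py;python3 -c "
from h import *
delta(bot.read_state(),[.6235,.0605,.168],87.9)
s,im,d=cap('wrist');save('w7.png',im)"
```

```text
wheel_red_1 0.51 [ 0.599 -0.309  0.041]
wheel_blue_1 0.62 [ 0.676 -0.195  0.036]
wheel_blue_1 0.56 [0.619 0.064 0.107]
bar_red 0.65 [0.403 0.275 0.06 ]
bar_red 0.58 [0.455 0.074 0.042]
bar_blue 0.75 [0.451 0.158 0.042]
tape 0.54 [0.737 0.058 0.025]
jar 0.7 [ 0.671 -0.191  0.033]
beeswax 0.73 [ 0.738 -0.119  0.017]
flux 0.66 [0.396 0.274 0.062]
pos [ 0.604  -0.3135  0.1633] a 87.94 open 0.996 gf 0.0 t 21.3
shift(after roll) [286.3   5.  -16.7] roll 0.001
pos [ 0.604  -0.3135  0.1633] a 87.94 open 0.996 gf 0.0 t 21.3
shift(after roll) [374.4   5.8  -4.7] roll 0.001
```

View pics/top_last.png

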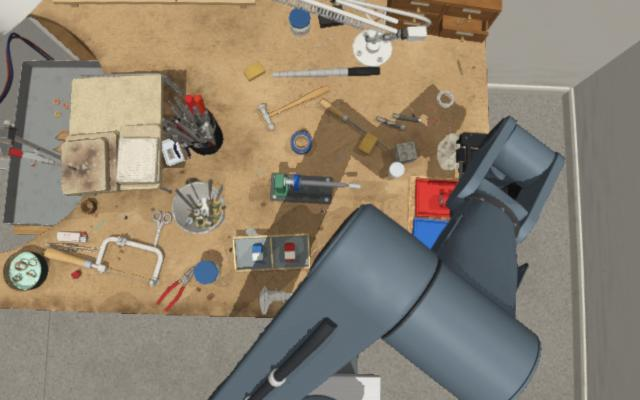

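The bin bars are unmoved at (257,252) and (290,252), and the arm covers the trays. Next is the blue wheel.

Emit:
move_arm([
  {"xyz":[40,1,0],"roll":0,"grip":100},
  {"xyz":[40,1,0],"roll":0,"grip":100},
  {"xyz":[40,1,0],"roll":0,"grip":100},
  {"xyz":[40,1,0],"roll":0,"grip":100},
  {"xyz":[40,1,0],"roll":0,"grip":100},
])

```text
time_s: 21.77
position: [0.6166, -0.1126, 0.1645]
tcp_rot: [[0.037, 0.999, -0.001], [0.999, -0.037, 0.0], [0.0, -0.001, -1.0]]
force: [1.1, 0.6, 0.4]
opening: 0.995
grasp_force: 0.0
```

Emit:
move_arm([
  {"xyz":[40,1,0],"roll":0,"grip":100},
  {"xyz":[40,0,0],"roll":0,"grip":100},
  {"xyz":[40,0,0],"roll":0,"grip":100},
  {"xyz":[40,0,0],"roll":0,"grip":100},
  {"xyz":[15,0,0],"roll":0,"grip":100},
])

```text
time_s: 22.18
position: [0.6233, 0.066, 0.1646]
tcp_rot: [[0.032, 0.999, -0.001], [0.999, -0.032, 0.002], [0.002, -0.001, -1.0]]
force: [0.5, -0.4, 0.3]
opening: 1.001
grasp_force: 0.0
```

Emit:
move_arm([
  {"xyz":[0,0,0],"roll":0,"grip":100},
  {"xyz":[0,0,0],"roll":0,"grip":100},
  {"xyz":[0,0,0],"roll":0,"grip":100},
])

```text
time_s: 22.43
position: [0.6243, 0.0594, 0.1648]
tcp_rot: [[0.037, 0.999, -0.0], [0.999, -0.037, -0.001], [-0.001, -0.0, -1.0]]
force: [0.5, 0.1, 0.4]
opening: 0.996
grasp_force: 0.0
```

```bash
python3 look.py w8.png; python3 -c "
from h import *
delta(bot.read_state(),[.6235,.0612,.078],87.9)"
```

```text
blue 1150 [320. 208.] med [0.6239 0.0633 0.1084] lo [0.6066 0.0557 0.0929] hi [0.6415 0.0691 0.112 ]
bar x=0.6215+0.0360*y y -0.023038121716612313 n 1139
pos [0.6243 0.0594 0.1648] a 87.91 open 0.996 gf 0.0 t 22.4333
shift(after roll) [0. 0. 0.] roll 0.0
pos [0.6244 0.059  0.1648] a 87.85 open 1.005 gf 0.0 t 22.4833
shift(after roll) [ 2.2 -0.9 86.8] roll -0.001
```

Emit:
move_arm([
  {"xyz":[3,-0.5,27],"roll":0,"grip":100},
  {"xyz":[0,0,30],"roll":0,"grip":90},
  {"xyz":[0,0,20],"roll":0,"grip":75},
  {"xyz":[0,0,9.5],"roll":0,"grip":70},
  {"xyz":[0,0,0],"roll":0,"grip":60},
])

```text
time_s: 22.9
position: [0.6222, 0.062, 0.076]
tcp_rot: [[0.038, 0.999, -0.005], [0.999, -0.038, 0.0], [0.0, -0.005, -1.0]]
force: [-0.4, -0.3, 0.5]
opening: 0.784
grasp_force: 0.0
```

Emit:
move_arm([
  {"xyz":[0,0,0],"roll":0,"grip":55},
  {"xyz":[0,0,0],"roll":0,"grip":40},
  {"xyz":[0,0,0],"roll":0,"grip":20},
  {"xyz":[0,0,0],"roll":0,"grip":0},
  {"xyz":[0,0,0],"roll":0,"grip":0},
])

```text
time_s: 23.32
position: [0.6244, 0.0635, 0.0798]
tcp_rot: [[0.036, 0.999, 0.002], [0.999, -0.036, -0.0], [-0.0, 0.002, -1.0]]
force: [-0.8, -1.1, 3.6]
opening: 0.442
grasp_force: 30.0
```

Emit:
move_arm([
  {"xyz":[0,0,0],"roll":0,"grip":0},
  {"xyz":[0,0,-2],"roll":0,"grip":0},
  {"xyz":[0,0,0],"roll":0,"grip":0},
  {"xyz":[-6,0,0],"roll":0,"grip":0},
  {"xyz":[-10,0,0],"roll":0,"grip":0},
])

```text
time_s: 23.73
position: [0.6229, 0.048, 0.0803]
tcp_rot: [[0.034, 0.999, -0.0], [0.999, -0.034, 0.0], [0.0, -0.001, -1.0]]
force: [0.3, 0.1, -1.3]
opening: 0.444
grasp_force: 30.0
```

Emit:
move_arm([
  {"xyz":[-16,0,0],"roll":0,"grip":0},
  {"xyz":[-16,0,0],"roll":0,"grip":0},
  {"xyz":[-16,0,0],"roll":0,"grip":0},
  {"xyz":[-16,0,0],"roll":0,"grip":0},
  {"xyz":[-16,0,0],"roll":0,"grip":0},
])

```text
time_s: 24.15
position: [0.62, -0.0341, 0.0802]
tcp_rot: [[0.036, 0.999, -0.001], [0.999, -0.036, -0.0], [-0.0, -0.001, -1.0]]
force: [0.0, -0.6, -0.6]
opening: 0.441
grasp_force: 30.0
```

Emit:
move_arm([
  {"xyz":[-16,0,0],"roll":0,"grip":0},
  {"xyz":[-16,0,0],"roll":0,"grip":0},
  {"xyz":[-16,0,0],"roll":0,"grip":0},
  {"xyz":[-16,0,0],"roll":0,"grip":0},
  {"xyz":[-16,0,0],"roll":0,"grip":0},
])

```text
time_s: 24.57
position: [0.617, -0.114, 0.0803]
tcp_rot: [[0.036, 0.999, -0.001], [0.999, -0.036, 0.0], [0.0, -0.001, -1.0]]
force: [-0.3, 0.8, -1.4]
opening: 0.44
grasp_force: 30.0
```

Emit:
move_arm([
  {"xyz":[-12,0,0],"roll":0,"grip":0},
  {"xyz":[0,0,0],"roll":0,"grip":0},
  {"xyz":[0,0,0],"roll":0,"grip":0},
])

```text
time_s: 24.82
position: [0.6169, -0.125, 0.0805]
tcp_rot: [[0.038, 0.999, -0.0], [0.999, -0.038, 0.0], [0.0, -0.0, -1.0]]
force: [0.2, -0.0, 0.1]
opening: 0.44
grasp_force: 30.0
```

```bash
python3 look.py w9.png; python3 -c "
from h import *
delta(bot.read_state(),[.498,-.325,.09],87.9)"
```

```text
blue 184 [292. 244.] med [ 0.6031 -0.1194  0.0922] lo [ 0.5992 -0.1198  0.0791] hi [ 0.6104 -0.1189  0.0999]
bar x=0.6220+0.0501*y y -0.11888747210866077 n 4998
pos [ 0.6169 -0.125   0.0805] a 87.84 open 0.44 gf 29.999868851155043 t 24.8167
shift(after roll) [0. 0. 0.] roll 0.0
pos [ 0.6168 -0.1242  0.0804] a 87.9 open 0.446 gf 29.999969210475683 t 24.8667
shift(after roll) [-205.  -111.3   -9.6] roll -0.0
```

Emit:
move_arm([
  {"xyz":[-32,0,-10],"roll":0,"grip":0},
  {"xyz":[-36,-10,0],"roll":0,"grip":0},
  {"xyz":[-34,-20,0],"roll":0,"grip":0},
  {"xyz":[-34,-22,0],"roll":0,"grip":0},
  {"xyz":[-34,-22,0],"roll":0,"grip":0},
])

```text
time_s: 25.28
position: [0.5365, -0.2913, 0.0906]
tcp_rot: [[0.033, 0.999, 0.0], [0.999, -0.033, 0.0], [0.0, 0.0, -1.0]]
force: [-0.1, 0.0, -0.2]
opening: 0.442
grasp_force: 30.0
```

Emit:
move_arm([
  {"xyz":[-30,-22,0],"roll":0,"grip":0},
  {"xyz":[-5,-15.5,10],"roll":0,"grip":0},
  {"xyz":[0,0,30],"roll":0,"grip":0},
  {"xyz":[0,0,22],"roll":0,"grip":0},
  {"xyz":[0,0,10],"roll":0,"grip":0},
])

```text
time_s: 25.7
position: [0.4968, -0.3233, 0.0162]
tcp_rot: [[0.036, 0.999, -0.003], [0.999, -0.036, 0.003], [0.003, -0.003, -1.0]]
force: [-0.5, -0.0, -0.1]
opening: 0.444
grasp_force: 30.0
```

Emit:
move_arm([
  {"xyz":[0,0,0],"roll":0,"grip":0},
  {"xyz":[0,0,0],"roll":0,"grip":0},
  {"xyz":[0,0,0],"roll":0,"grip":0},
])

```text
time_s: 25.95
position: [0.4994, -0.3251, 0.0196]
tcp_rot: [[0.035, 0.999, 0.001], [0.999, -0.035, -0.001], [-0.001, 0.001, -1.0]]
force: [0.2, -0.5, -0.2]
opening: 0.439
grasp_force: 30.0
```

Emit:
move_arm([
  {"xyz":[0,0,3],"roll":0,"grip":0},
  {"xyz":[0,0,0],"roll":0,"grip":48},
  {"xyz":[0,0,0],"roll":0,"grip":52},
  {"xyz":[0,0,0],"roll":0,"grip":54},
  {"xyz":[0,0,0],"roll":0,"grip":54},
])

```text
time_s: 26.37
position: [0.4984, -0.3253, 0.016]
tcp_rot: [[0.036, 0.999, 0.001], [0.999, -0.036, -0.001], [-0.0, 0.001, -1.0]]
force: [0.4, -0.5, -0.8]
opening: 0.531
grasp_force: 0.0
```

Emit:
move_arm([
  {"xyz":[0,0,-20],"roll":0,"grip":54},
  {"xyz":[0,0,-35],"roll":0,"grip":54},
  {"xyz":[0,0,-40],"roll":0,"grip":54},
  {"xyz":[0,0,-40],"roll":0,"grip":54},
  {"xyz":[0,0,-25],"roll":0.03,"grip":54},
])

```text
time_s: 26.78
position: [0.4994, -0.3262, 0.1797]
tcp_rot: [[0.066, 0.998, 0.004], [0.998, -0.066, -0.004], [-0.003, 0.004, -1.0]]
force: [0.6, -1.5, -0.4]
opening: 0.537
grasp_force: 0.0
```

Emit:
move_arm([
  {"xyz":[0,0,0],"roll":0.124,"grip":54},
  {"xyz":[0,0,0],"roll":0.124,"grip":54},
  {"xyz":[0,0,0],"roll":0.124,"grip":54},
  {"xyz":[0,0,0],"roll":0.124,"grip":54},
  {"xyz":[0,0,0],"roll":0.124,"grip":54},
])

```text
time_s: 27.2
position: [0.4981, -0.325, 0.1759]
tcp_rot: [[0.638, 0.77, 0.0], [0.77, -0.638, -0.0], [-0.0, 0.0, -1.0]]
force: [0.2, 0.2, -0.4]
opening: 0.544
grasp_force: 0.0
```

Emit:
move_arm([
  {"xyz":[0,0,0],"roll":0.124,"grip":54},
  {"xyz":[0,0,0],"roll":0.124,"grip":54},
  {"xyz":[0,0,0],"roll":0.124,"grip":54},
  {"xyz":[0,0,0],"roll":0.124,"grip":54},
  {"xyz":[0,0,0],"roll":0.124,"grip":54},
])

```text
time_s: 27.62
position: [0.4981, -0.325, 0.1757]
tcp_rot: [[0.967, 0.256, 0.0], [0.256, -0.967, 0.0], [0.0, -0.0, -1.0]]
force: [-0.0, 0.2, -0.0]
opening: 0.539
grasp_force: 0.0
```

Emit:
move_arm([
  {"xyz":[0,0,0],"roll":0.124,"grip":54},
  {"xyz":[0,0,0],"roll":0.124,"grip":54},
  {"xyz":[0,0,0],"roll":0.02,"grip":54},
  {"xyz":[0,0,0],"roll":0,"grip":54},
])

```text
time_s: 27.95
position: [0.4981, -0.3251, 0.1756]
tcp_rot: [[1.0, -0.001, -0.0], [-0.001, -1.0, 0.0], [-0.0, -0.0, -1.0]]
force: [-0.5, -0.6, 0.8]
opening: 0.54
grasp_force: 0.0
```

```bash
python3 chk.py;python3 -c "
from h import *
delta(bot.read_state(),[.43,.075,.19],0)
s,im,d=cap('wrist');save('w10.png',im)"
```

```text
collar 0.47 [ 0.399 -0.289  0.042]
wheel_red_1 0.66 [ 0.595 -0.309  0.042]
wheel_blue_1 0.71 [0.397 0.274 0.059]
bar_red 0.48 [0.456 0.075 0.041]
bar_red 0.42 [ 0.395 -0.29   0.041]
bar_blue 0.67 [0.455 0.159 0.041]
tape 0.61 [0.738 0.057 0.023]
jar 0.57 [ 0.672 -0.195  0.03 ]
beeswax 0.79 [ 0.737 -0.122  0.018]
beeswax 0.66 [0.449 0.157 0.043]
flux 0.83 [0.396 0.276 0.062]
pos [ 0.4982 -0.3251  0.1755] a -0.16 open 0.542 gf 0.0 t 28.45
shift(after roll) [301.9 110.3  -4.5] roll -1.537
pos [ 0.4982 -0.3251  0.1755] a -0.16 open 0.542 gf 0.0 t 28.45
shift(after roll) [ -68.2 -400.1  -14.5] roll -0.003
```

View pics/w10.png

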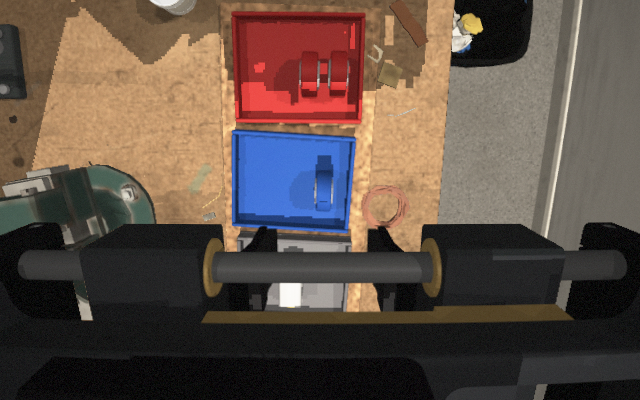

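Two red wheels stand at (310,73) and (339,73), the blue wheel at (325,185), and the collar in grey at (290,290). Now the red bar.

Emit:
move_arm([
  {"xyz":[-5,-40,0],"roll":0,"grip":54},
  {"xyz":[-5,-40,0],"roll":0,"grip":54},
  {"xyz":[-5,-40,0],"roll":0,"grip":54},
  {"xyz":[-5,-40,0],"roll":0,"grip":54},
  {"xyz":[-5,-40,0],"roll":0,"grip":54},
])

```text
time_s: 28.92
position: [0.4734, -0.1235, 0.1756]
tcp_rot: [[1.0, -0.004, 0.0], [-0.004, -1.0, -0.0], [0.0, 0.0, -1.0]]
force: [0.7, -0.3, -0.4]
opening: 0.544
grasp_force: 0.0
```

Emit:
move_arm([
  {"xyz":[-5,-40,0],"roll":0,"grip":54},
  {"xyz":[-5,-40,0],"roll":0,"grip":54},
  {"xyz":[-5,-40,0],"roll":0,"grip":54},
  {"xyz":[-5,-40,0],"roll":0,"grip":54},
  {"xyz":[-3,-40,0],"roll":0,"grip":40},
])

```text
time_s: 29.33
position: [0.4507, 0.0768, 0.1758]
tcp_rot: [[1.0, -0.003, 0.0], [-0.003, -1.0, 0.0], [0.0, -0.0, -1.0]]
force: [1.0, 0.7, -0.6]
opening: 0.513
grasp_force: 0.0
```

Emit:
move_arm([
  {"xyz":[0,0,0],"roll":0,"grip":40},
  {"xyz":[0,0,0],"roll":0,"grip":40},
  {"xyz":[0,0,0],"roll":0,"grip":40},
])

```text
time_s: 29.58
position: [0.4519, 0.075, 0.1757]
tcp_rot: [[1.0, -0.002, 0.001], [-0.002, -1.0, -0.001], [0.001, 0.001, -1.0]]
force: [-1.4, -1.0, -0.3]
opening: 0.41
grasp_force: 0.0
```

```bash
cat > bars.py <<'E'
from h import *
import sys
s,im,d=cap("wrist");save(sys.argv[1],im);W=cloud("wrist",s,d)
hsv=cv2.cvtColor(im,cv2.COLOR_RGB2HSV);H=hsv[...,0]
reg=(W[...,2]>.028)&(W[...,2]<.06)&(abs(W[...,0]-.453)<.036)&(W[...,1]>.02)&(W[...,1]<.23)
for n,m in dict(red=(H<8)|(H>172),blue=(H>100)&(H<125)).items():
    c=(m&(hsv[...,1]>120)&reg).astype(np.uint8)
    if c.sum()<60: continue
    k,l,st,ce=cv2.connectedComponentsWithStats(cv2.morphologyEx(c,cv2.MORPH_CLOSE,np.ones((25,25))))
    i=1+np.argmax(st[1:,4]);p=W[(l==i)&reg]
    # full-height top face, includes paper band via closing
    b=cv2.minAreaRect(p[:,:2].astype(np.float32)*1000);print(n,len(p),ce[i].round(),b,"z",np.percentile(p[:,2],[2,50,98]).round(4))
    t=[.4545,b[0][1]/1000,.03];t[0]=b[0][0]/1000;delta(s,t)
E
python3 bars.py w11.png
```

```text
red 1184 [320. 180.] ((458.568603515625, 76.21453094482422), (45.9802131652832, 23.37845802307129), 4.390656471252441) z [0.0314 0.0395 0.0449]
pos [0.4519 0.075  0.1757] a -0.1 open 0.41 gf 0.0 t 29.5833
shift(after roll) [  6.7  -1.3 145.7] roll 0.0
blue 1155 [235. 185.] ((452.93316650390625, 155.2084197998047), (45.58740234375, 24.221927642822266), 6.280582427978516) z [0.0318 0.0393 0.0449]
pos [0.4519 0.075  0.1757] a -0.1 open 0.41 gf 0.0 t 29.5833
shift(after roll) [  0.9 -80.3 145.7] roll 0.0
```

View pics/w11.png

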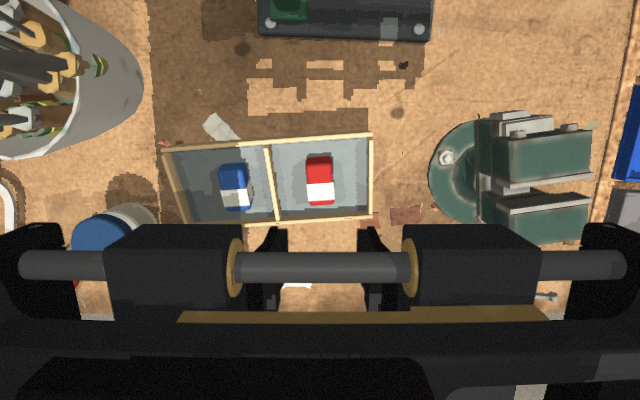

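The red bar is at (320,180) and the blue at (233,186) in the bin. Descending on the red bar.

Emit:
move_arm([
  {"xyz":[5,-1,40],"roll":-0.05,"grip":40},
  {"xyz":[0,0,40],"roll":0,"grip":40},
  {"xyz":[0,0,35],"roll":0,"grip":40},
  {"xyz":[0,0,22],"roll":0,"grip":40},
  {"xyz":[0,0,9],"roll":0,"grip":40},
])

```text
time_s: 30.05
position: [0.4553, 0.0742, 0.0266]
tcp_rot: [[0.999, 0.043, -0.005], [0.043, -0.999, 0.0], [-0.005, -0.001, -1.0]]
force: [-0.1, -0.8, -0.3]
opening: 0.402
grasp_force: 0.0
```

Emit:
move_arm([
  {"xyz":[0,0,0],"roll":0,"grip":40},
  {"xyz":[0,0,0],"roll":0,"grip":40},
  {"xyz":[0,0,3],"roll":0,"grip":40},
  {"xyz":[0,0,0],"roll":0,"grip":40},
  {"xyz":[0,0,0],"roll":0,"grip":35},
])

```text
time_s: 30.47
position: [0.4574, 0.0759, 0.0277]
tcp_rot: [[0.999, 0.047, 0.003], [0.047, -0.999, -0.0], [0.003, 0.0, -1.0]]
force: [-0.2, 1.0, 0.6]
opening: 0.38
grasp_force: 0.0
```

Emit:
move_arm([
  {"xyz":[0,0,0],"roll":0,"grip":25},
  {"xyz":[0,0,0],"roll":0,"grip":0},
  {"xyz":[0,0,0],"roll":0,"grip":0},
  {"xyz":[0,0,0],"roll":0,"grip":0},
  {"xyz":[0,0,0],"roll":0,"grip":0},
])

```text
time_s: 30.88
position: [0.4569, 0.0761, 0.0272]
tcp_rot: [[0.999, 0.047, 0.001], [0.047, -0.999, -0.0], [0.001, 0.0, -1.0]]
force: [-0.0, 0.3, 6.4]
opening: 0.269
grasp_force: 30.0
```

Emit:
move_arm([
  {"xyz":[0,0,-8],"roll":0,"grip":0},
  {"xyz":[0,0,-20],"roll":0,"grip":0},
  {"xyz":[0,0,-35],"roll":0,"grip":0},
  {"xyz":[0,0,-40],"roll":0,"grip":0},
  {"xyz":[0,0,-35],"roll":0,"grip":0},
])

```text
time_s: 31.3
position: [0.4558, 0.0761, 0.1665]
tcp_rot: [[0.999, 0.047, -0.001], [0.047, -0.999, 0.0], [-0.001, -0.0, -1.0]]
force: [1.9, 0.1, -0.4]
opening: 0.267
grasp_force: 30.0
```

Emit:
move_arm([
  {"xyz":[13,25,0],"roll":0.01,"grip":0},
  {"xyz":[13,36,0],"roll":0.01,"grip":0},
  {"xyz":[13,36,0],"roll":0.01,"grip":0},
  {"xyz":[13,36,0],"roll":0.01,"grip":0},
  {"xyz":[13,36,0],"roll":0.01,"grip":0},
])

```text
time_s: 31.72
position: [0.5259, -0.0925, 0.1652]
tcp_rot: [[1.0, -0.003, 0.0], [-0.003, -1.0, 0.0], [0.0, -0.0, -1.0]]
force: [-0.5, 0.2, -0.4]
opening: 0.271
grasp_force: 30.0
```

Emit:
move_arm([
  {"xyz":[13,36,0],"roll":0,"grip":0},
  {"xyz":[13,36,0],"roll":0,"grip":0},
  {"xyz":[13,36,0],"roll":0,"grip":0},
  {"xyz":[13,36,0],"roll":0,"grip":0},
  {"xyz":[13,30,0],"roll":0,"grip":0},
])

```text
time_s: 32.13
position: [0.5902, -0.2679, 0.1648]
tcp_rot: [[1.0, -0.004, -0.0], [-0.004, -1.0, -0.0], [-0.0, 0.0, -1.0]]
force: [1.0, -0.6, -0.2]
opening: 0.272
grasp_force: 30.0
```

Emit:
move_arm([
  {"xyz":[0,0,0],"roll":0,"grip":0},
  {"xyz":[0,0,0],"roll":0,"grip":0},
  {"xyz":[0,0,0],"roll":0,"grip":0},
])

```text
time_s: 32.38
position: [0.5891, -0.2644, 0.1641]
tcp_rot: [[1.0, -0.003, -0.002], [-0.003, -1.0, 0.002], [-0.002, -0.002, -1.0]]
force: [-0.2, 1.2, -1.1]
opening: 0.271
grasp_force: 30.0
```

```bash
python3 -c "
from h import *
W=np.load('top0.npy');m=(abs(W[...,1]-.28)<.1)&(abs(W[...,0]-.58)<.09)&(W[...,2]>.08);p=W[m];print('pot',p.min(0),p.max(0))
m=(W[...,1]>.05)&(W[...,1]<.27)&(W[...,0]<.5)&(W[...,0]>.35);print(W[m][:,2].max())
s,im,d=cap('wrist');save('w12.png',im);delta(bot.read_state(),[.604,-.274,.028],0)"
```

```text
pot [0.49046364 0.20647523 0.08007378] [0.66996368 0.37997975 0.27316107]
0.24855542244615392
pos [ 0.5891 -0.2638  0.1642] a -0.15 open 0.274 gf 29.99139815568924 t 32.4333
shift(after roll) [ 14.9  10.2 136.2] roll -0.003
```

View pics/w12.png

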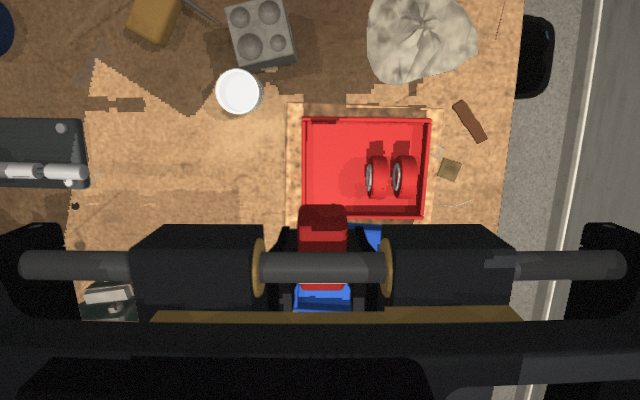

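The red bar is held at (322,240), and the red tray is ahead with its wheels at (377,177) and (404,177).

Emit:
move_arm([
  {"xyz":[15,8.5,30],"roll":0,"grip":0},
  {"xyz":[0,0,40],"roll":0,"grip":0},
  {"xyz":[0,0,35],"roll":0,"grip":0},
  {"xyz":[0,0,20],"roll":0,"grip":0},
  {"xyz":[0,0,9],"roll":0,"grip":0},
])

```text
time_s: 32.85
position: [0.6022, -0.2702, 0.0268]
tcp_rot: [[1.0, -0.001, -0.007], [-0.001, -1.0, 0.005], [-0.007, -0.005, -1.0]]
force: [-0.4, -0.0, 0.2]
opening: 0.271
grasp_force: 30.0
```

Emit:
move_arm([
  {"xyz":[0,0,0],"roll":0,"grip":0},
  {"xyz":[0,0,0],"roll":0,"grip":0},
  {"xyz":[0,0,0],"roll":0,"grip":30},
  {"xyz":[0,0,0],"roll":0,"grip":36},
  {"xyz":[0,0,0],"roll":0,"grip":38},
])

```text
time_s: 33.27
position: [0.6064, -0.2746, 0.0327]
tcp_rot: [[1.0, -0.003, 0.003], [-0.003, -1.0, -0.002], [0.003, 0.002, -1.0]]
force: [0.2, -0.1, 0.6]
opening: 0.356
grasp_force: 0.0
```

Emit:
move_arm([
  {"xyz":[0,0,0],"roll":0,"grip":38},
  {"xyz":[0,0,-25],"roll":0,"grip":38},
  {"xyz":[0,0,-40],"roll":0,"grip":38},
  {"xyz":[0,0,-40],"roll":0,"grip":38},
  {"xyz":[0,0,-35],"roll":0,"grip":38},
])

```text
time_s: 33.68
position: [0.6054, -0.2742, 0.1733]
tcp_rot: [[1.0, -0.003, 0.001], [-0.003, -1.0, -0.001], [0.001, 0.001, -1.0]]
force: [1.9, -0.8, 0.8]
opening: 0.379
grasp_force: 0.0
```

Emit:
move_arm([
  {"xyz":[-14,-40,0],"roll":0,"grip":38},
  {"xyz":[-14,-40,0],"roll":0,"grip":38},
  {"xyz":[-14,-40,0],"roll":0,"grip":38},
  {"xyz":[-14,-40,0],"roll":0,"grip":38},
  {"xyz":[-14,-40,0],"roll":0,"grip":38},
])

```text
time_s: 34.1
position: [0.5362, -0.0757, 0.1714]
tcp_rot: [[1.0, -0.004, 0.001], [-0.004, -1.0, -0.0], [0.001, 0.0, -1.0]]
force: [1.9, 0.5, 0.4]
opening: 0.38
grasp_force: 0.0
```

Emit:
move_arm([
  {"xyz":[-14,-40,0],"roll":0,"grip":38},
  {"xyz":[-14,-40,0],"roll":0,"grip":38},
  {"xyz":[-14,-40,0],"roll":0,"grip":38},
  {"xyz":[-14,-40,0],"roll":0,"grip":38},
  {"xyz":[-14,-40,0],"roll":0,"grip":38},
])

```text
time_s: 34.52
position: [0.4681, 0.1213, 0.1713]
tcp_rot: [[1.0, -0.004, 0.002], [-0.004, -1.0, 0.0], [0.002, -0.0, -1.0]]
force: [1.0, 0.6, -0.7]
opening: 0.382
grasp_force: 0.0
```

Emit:
move_arm([
  {"xyz":[-8,-24,0],"roll":-0.06,"grip":38},
  {"xyz":[0,0,0],"roll":0,"grip":38},
  {"xyz":[0,0,0],"roll":0,"grip":38},
  {"xyz":[0,0,0],"roll":0,"grip":38},
])

```text
time_s: 34.85
position: [0.4617, 0.1435, 0.1711]
tcp_rot: [[0.998, 0.057, 0.002], [0.057, -0.998, -0.0], [0.002, 0.0, -1.0]]
force: [1.2, 0.7, -0.9]
opening: 0.38
grasp_force: 0.0
```

```bash
python3 bars.py w13.png; python3 chk.py|grep -E 'bar|wheel|jar'; python3 -c "
from h import *
W=np.load('top0.npy')
for y0 in np.arange(.06,.28,.02):
    r=[]
    for x0 in np.arange(.34,.60,.02):
        m=(abs(W[...,1]-y0)<.01)&(abs(W[...,0]-x0)<.01);r.append(int(1000*W[m][:,2].max()) if m.any() else -1)
    print(round(y0,2),r)"
```

```text
blue 1125 [307. 197.] ((453.0099182128906, 156.20999145507812), (45.049922943115234, 22.709983825683594), 3.0666775703430176) z [0.0321 0.0394 0.0448]
pos [0.4617 0.1435 0.1711] a 3.24 open 0.38 gf 0.0 t 34.85
shift(after roll) [ -7.9 -13.2 141.1] roll 0.0
wheel_red_1 0.65 [ 0.599 -0.335  0.042]
wheel_red_1 0.65 [0.616 0.047 0.005]
wheel_blue_1 0.59 [ 0.49  -0.319  0.039]
bar_red 0.55 [ 0.606 -0.275  0.03 ]
jar 0.46 [ 0.677 -0.194  0.035]
0.06 [8, 7, 3, 4, 25, 40, 45, 44, 47, 2, 6, 3, 15]
0.08 [9, 10, 5, 5, 25, 41, 47, 47, 44, 5, 6, 2, 12]
0.1 [10, 9, 4, 3, 26, 19, 28, 32, 46, 3, 5, 2, 13]
0.12 [9, 9, 4, 23, 25, 34, 39, 45, 50, 4, 5, 4, 13]
0.14 [12, 11, 4, 23, 36, 44, 50, 47, 44, 3, 4, 2, 2]
0.16 [6, 4, 3, 24, 32, 42, 47, 44, 44, 4, 4, 6, 3]
0.18 [3, 7, 6, 26, 29, 24, 30, 46, 42, 3, 4, 4, 4]
0.2 [4, 5, 3, 25, 17, 22, 30, 44, 4, 3, 218, 4, 265]
0.22 [3, 3, 4, 26, 30, 34, 40, 45, 3, 273, 222, 186, 253]
0.24 [4, 7, 4, 3, 3, 4, 4, 4, 113, 253, 244, 210, 217]
0.26 [4, 4, 62, 62, 65, 6, 7, 4, 248, 226, 201, 204, 190]
0.28 [7, 6, 65, 63, 63, 5, 4, 3, 179, 171, 220, 221, 118]
```

View pics/w13.png

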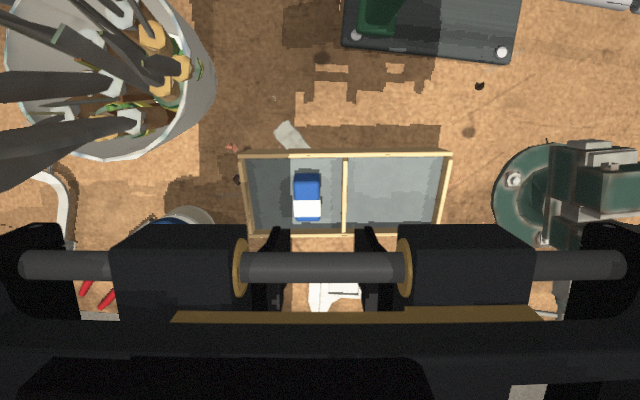

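The blue bar is at (307,196), and the pot of pliers at upper left is tall. I'll check its clearance to the gripper body at the grasp pose.

```bash
python3 -c "
from h import *
s,im,d=cap('wrist');A=cloud('wrist',s,d)[:222].reshape(-1,3);B=np.load('top0.npy').reshape(-1,3)
t=np.array([.447,.156])
for b in(3,-177+360):
  c,q=np.cos(np.radians(b)),np.sin(np.radians(b))
  for n,P in(('wrist',A),('top',B)):
    P=P[np.isfinite(P[:,0])];e=P[:,:2]-t;x=e[:,0]*c+e[:,1]*q;y=e[:,0]*q-e[:,1]*c
    for lab,z0,xa,xb in(('body',.09,-.045,.045),('cam',.15,.03,.11)):
      k=(P[:,2]>z0)&(x>xa-.04)&(x<xb+.04)&(abs(y)<.15)
      if k.any(): 
        dx=np.maximum(np.maximum(xa-x[k],x[k]-xb),0);dy=np.maximum(abs(y[k])-(.095 if lab=='body' else .05),0);r=np.hypot(dx,dy);i=r.argmin();print(b,n,lab,k.sum(),r[i].round(3),P[k][i].round(3),'pts<5mm',(r<.005).sum())
"
```

```text
3 wrist body 7882 0.012 [0.498 0.256 0.226] pts<5mm 0
3 wrist cam 12547 0.0 [0.547 0.207 0.208] pts<5mm 469
3 top body 287 0.009 [0.496 0.255 0.249] pts<5mm 0
3 top cam 297 0.0 [0.544 0.209 0.206] pts<5mm 7
183 wrist body 7882 0.012 [0.498 0.256 0.226] pts<5mm 0
183 top body 287 0.009 [0.496 0.255 0.249] pts<5mm 0
```

The body clears by about 1 cm, but the camera side comes too close. I'll turn half round away from the pot, so the camera faces the base, and then grasp.

Emit:
move_arm([
  {"xyz":[0,35,-10],"roll":-0.124,"grip":38},
  {"xyz":[0,30,0],"roll":-0.124,"grip":38},
  {"xyz":[0,0,0],"roll":-0.124,"grip":38},
  {"xyz":[0,0,0],"roll":-0.124,"grip":38},
  {"xyz":[0,0,0],"roll":-0.124,"grip":38},
])

```text
time_s: 35.87
position: [0.468, 0.0821, 0.1798]
tcp_rot: [[0.785, 0.62, 0.0], [0.62, -0.785, 0.0], [0.0, 0.0, -1.0]]
force: [0.2, -0.4, 0.4]
opening: 0.383
grasp_force: 0.0
```

Emit:
move_arm([
  {"xyz":[0,0,0],"roll":-0.124,"grip":38},
  {"xyz":[0,0,0],"roll":-0.124,"grip":38},
  {"xyz":[0,0,0],"roll":-0.124,"grip":38},
  {"xyz":[0,0,0],"roll":-0.124,"grip":38},
  {"xyz":[0,0,0],"roll":-0.124,"grip":38},
])

```text
time_s: 36.28
position: [0.4678, 0.0828, 0.1798]
tcp_rot: [[0.277, 0.961, 0.0], [0.961, -0.277, -0.0], [-0.0, 0.0, -1.0]]
force: [1.4, 0.8, 0.5]
opening: 0.376
grasp_force: 0.0
```

Emit:
move_arm([
  {"xyz":[0,0,0],"roll":-0.124,"grip":38},
  {"xyz":[0,0,0],"roll":-0.124,"grip":38},
  {"xyz":[0,0,0],"roll":-0.124,"grip":38},
  {"xyz":[0,0,0],"roll":-0.124,"grip":38},
  {"xyz":[0,0,0],"roll":-0.124,"grip":38},
])

```text
time_s: 36.7
position: [0.4678, 0.0828, 0.1797]
tcp_rot: [[-0.333, 0.943, -0.0], [0.943, 0.333, 0.0], [0.0, -0.0, -1.0]]
force: [0.6, -0.2, -0.8]
opening: 0.381
grasp_force: 0.0
```

Emit:
move_arm([
  {"xyz":[0,0,0],"roll":-0.124,"grip":38},
  {"xyz":[0,0,0],"roll":-0.124,"grip":38},
  {"xyz":[0,0,0],"roll":-0.124,"grip":38},
  {"xyz":[0,0,0],"roll":-0.124,"grip":38},
  {"xyz":[0,0,0],"roll":-0.124,"grip":38},
])

```text
time_s: 37.12
position: [0.4678, 0.0828, 0.1798]
tcp_rot: [[-0.819, 0.574, -0.0], [0.574, 0.819, 0.0], [0.0, -0.0, -1.0]]
force: [-0.8, 0.0, -0.2]
opening: 0.379
grasp_force: 0.0
```

Emit:
move_arm([
  {"xyz":[0,0,0],"roll":-0.124,"grip":38},
  {"xyz":[0,0,0],"roll":-0.124,"grip":38},
  {"xyz":[0,0,0],"roll":-0.124,"grip":38},
  {"xyz":[0,0,0],"roll":-0.124,"grip":38},
  {"xyz":[0,0,0],"roll":-0.124,"grip":38},
])

```text
time_s: 37.53
position: [0.4678, 0.0828, 0.1798]
tcp_rot: [[-1.0, -0.009, -0.0], [-0.009, 1.0, 0.0], [0.0, 0.0, -1.0]]
force: [-0.5, 0.8, -0.4]
opening: 0.381
grasp_force: 0.0
```

Emit:
move_arm([
  {"xyz":[0,0,0],"roll":-0.04,"grip":38},
  {"xyz":[0,0,0],"roll":0,"grip":38},
  {"xyz":[0,0,0],"roll":0,"grip":38},
])

```text
time_s: 37.78
position: [0.4678, 0.0828, 0.1798]
tcp_rot: [[-0.999, -0.041, -0.0], [-0.041, 0.999, 0.0], [0.0, 0.0, -1.0]]
force: [1.2, -0.7, 0.5]
opening: 0.379
grasp_force: 0.0
```

```bash
python3 -c "
from h import *
delta(bot.read_state(),[.447,.156,.027],183)"; python3 chk.py|grep bar; python3 bars.py w14.png
```

```text
pos [0.4678 0.0828 0.1798] a -177.64 open 0.379 gf 0.0 t 37.7833
shift(after roll) [ 17.   74.2 152.8] roll -6.294
bar_red 0.55 [ 0.603 -0.278  0.03 ]
blue 1231 [401. 172.] ((451.8637390136719, 155.5184783935547), (44.89958572387695, 23.93448257446289), 4.75173282623291) z [0.0313 0.0391 0.045 ]
pos [0.4678 0.0827 0.1798] a -177.58 open 0.381 gf 0.0 t 38.2833
shift(after roll) [ 12.9  73.4 149.8] roll 0.0
```

```bash
python3 -c "
from h import *
s,im,d=cap('wrist');W=cloud('wrist',s,d)
for x0 in(.445,.455):
  m=(abs(W[...,0]-x0)<.004)&(W[...,1]>.11)&(W[...,1]<.19)&(W[...,2]<.08);P=W[m];C=im[m]
  for y in np.arange(.112,.186,.002):
    k=abs(P[:,1]-y)<.001
    if k.any(): print(round(y,3),(np.median(P[k,2])*1000).round(1),np.median(C[k],0).astype(int),end='; ')
  print()
"
```

```text
0.112 15.7 [163 170 164]; 0.114 15.7 [161 167 162]; 0.116 15.4 [160 166 161]; 0.118 17.3 [131 130 120]; 0.12 30.2 [252 240 186]; 0.122 30.4 [253 241 187]; 0.124 16.0 [213 188 150]; 0.126 16.0 [153 159 153]; 0.128 16.1 [156 161 156]; 0.13 16.5 [156 161 156]; 0.132 16.6 [148 153 149]; 0.134 16.3 [157 161 156]; 0.136 16.3 [159 164 160]; 0.138 16.5 [159 164 160]; 0.14 16.8 [159 165 160]; 0.142 16.2 [135 139 135]; 0.144 30.9 [138 135 120]; 0.146 37.6 [253 254 250]; 0.148 37.9 [253 254 251]; 0.15 37.7 [253 253 249]; 0.152 37.5 [252 251 243]; 0.154 37.5 [187 181 162]; 0.156 37.8 [155 151 135]; 0.158 37.7 [152 149 133]; 0.16 38.1 [153 149 134]; 0.162 37.8 [156 153 136]; 0.164 38.1 [153 149 134]; 0.166 38.4 [154 152 135]; 0.168 38.2 [160 156 139]; 0.174 17.2 [85 86 81]; 0.176 17.0 [75 78 75]; 0.178 17.0 [74 79 76]; 0.18 17.3 [75 78 75]; 0.182 17.5 [76 79 76]; 0.184 17.6 [75 77 75]; 
0.112 18.7 [167 174 167]; 0.114 18.7 [162 166 161]; 0.116 19.1 [161 166 162]; 0.118 19.4 [159 163 160]; 0.12 32.6 [160 135  99]; 0.122 33.6 [253 244 192]; 0.124 33.5 [240 221 167]; 0.126 19.3 [157 160 153]; 0.128 19.4 [155 160 156]; 0.13 19.4 [154 159 154]; 0.132 19.0 [154 159 155]; 0.134 19.6 [160 166 161]; 0.136 19.3 [163 168 162]; 0.138 20.1 [161 168 162]; 0.14 19.4 [162 168 161]; 0.142 19.1 [160 166 160]; 0.144 29.4 [136 134 120]; 0.146 40.1 [ 79 128 185]; 0.148 40.6 [ 78 124 198]; 0.15 40.4 [ 75 121 189]; 0.152 40.7 [ 76 120 187]; 0.154 40.4 [ 72 116 165]; 0.156 41.0 [41 61 93]; 0.158 40.7 [40 61 92]; 0.16 40.9 [36 59 91]; 0.162 40.8 [36 58 90]; 0.164 41.1 [35 58 91]; 0.166 40.5 [36 58 89]; 0.168 39.7 [46 61 87]; 0.174 20.8 [76 79 77]; 0.176 20.1 [75 78 76]; 0.178 19.9 [74 77 74]; 0.18 19.8 [74 76 74]; 0.182 20.5 [73 76 74]; 0.184 20.3 [73 76 74];
```

The divider's edge is at y 0.1245 and the bar is centred at y 0.157, so with a 33 % opening the fingers clear by about 3 mm. Going in.

Emit:
move_arm([
  {"xyz":[9,35,0],"roll":-0.01,"grip":33},
  {"xyz":[8,40,10],"roll":0,"grip":33},
  {"xyz":[0,0,35],"roll":0,"grip":33},
  {"xyz":[0,0,35],"roll":0,"grip":33},
  {"xyz":[0,0,20],"roll":0,"grip":33},
])

```text
time_s: 38.8
position: [0.4459, 0.1574, 0.0777]
tcp_rot: [[-0.999, -0.055, -0.002], [-0.055, 0.999, -0.0], [0.002, -0.0, -1.0]]
force: [-0.4, -0.8, -0.0]
opening: 0.331
grasp_force: 0.0
```

Emit:
move_arm([
  {"xyz":[0,0,0],"roll":0,"grip":33},
  {"xyz":[0,0,0],"roll":0,"grip":33},
  {"xyz":[0,0,0],"roll":0,"grip":33},
])

```text
time_s: 39.05
position: [0.4483, 0.1565, 0.0807]
tcp_rot: [[-0.999, -0.052, 0.002], [-0.052, 0.999, 0.0], [-0.002, 0.0, -1.0]]
force: [0.3, 0.7, -0.5]
opening: 0.33
grasp_force: 0.0
```

```bash
python3 -c "
from h import *
s=bot.read_state();print(s['force']);delta(s,[.447,.1575,.026],-177)"
```

```text
[ 0.3080809   0.72155193 -0.49518392]
pos [0.4483 0.1565 0.0807] a -177.01 open 0.33 gf 0.0 t 39.05
shift(after roll) [ 1.2  1.1 54.7] roll -0.0
```

Emit:
move_arm([
  {"xyz":[1,1,15],"roll":0,"grip":33},
  {"xyz":[0,0,15],"roll":0,"grip":33},
  {"xyz":[0,0,12],"roll":0,"grip":33},
  {"xyz":[0,0,8],"roll":0,"grip":33},
  {"xyz":[0,0,4.5],"roll":0,"grip":33},
])

```text
time_s: 39.47
position: [0.4473, 0.1574, 0.0259]
tcp_rot: [[-0.999, -0.052, 0.002], [-0.052, 0.999, 0.0], [-0.002, 0.0, -1.0]]
force: [0.2, -0.0, -0.2]
opening: 0.335
grasp_force: 0.0
```

Emit:
move_arm([
  {"xyz":[0,0,0],"roll":0,"grip":33},
  {"xyz":[0,0,0],"roll":0,"grip":28},
  {"xyz":[0,0,0],"roll":0,"grip":0},
  {"xyz":[0,0,0],"roll":0,"grip":0},
  {"xyz":[0,0,0],"roll":0,"grip":0},
])

```text
time_s: 39.88
position: [0.4469, 0.1575, 0.0261]
tcp_rot: [[-0.999, -0.053, 0.002], [-0.053, 0.999, 0.0], [-0.002, 0.0, -1.0]]
force: [0.5, -0.5, 4.3]
opening: 0.271
grasp_force: 30.0
```

Emit:
move_arm([
  {"xyz":[0,0,0],"roll":0,"grip":0},
  {"xyz":[0,0,-8],"roll":0,"grip":0},
  {"xyz":[0,0,-20],"roll":0,"grip":0},
  {"xyz":[0,0,-35],"roll":0,"grip":0},
  {"xyz":[0,0,-40],"roll":0,"grip":0},
])

```text
time_s: 40.3
position: [0.4444, 0.1573, 0.1283]
tcp_rot: [[-0.999, -0.052, -0.006], [-0.052, 0.999, -0.001], [0.006, -0.0, -1.0]]
force: [0.6, 0.0, -0.0]
opening: 0.269
grasp_force: 30.0
```

Emit:
move_arm([
  {"xyz":[0,0,-35],"roll":0,"grip":0},
  {"xyz":[0,-20,0],"roll":0,"grip":0},
  {"xyz":[0,-40,0],"roll":0,"grip":0},
  {"xyz":[0,-40,0],"roll":0,"grip":0},
  {"xyz":[0,-40,0],"roll":0,"grip":0},
])

```text
time_s: 40.72
position: [0.4532, 0.0168, 0.1641]
tcp_rot: [[-0.999, -0.055, 0.001], [-0.055, 0.999, -0.0], [-0.001, -0.0, -1.0]]
force: [0.4, 1.0, 0.9]
opening: 0.268
grasp_force: 30.0
```

Emit:
move_arm([
  {"xyz":[-4,-38,0],"roll":0,"grip":0},
  {"xyz":[-4,-38,0],"roll":0,"grip":0},
  {"xyz":[-4,-38,0],"roll":0,"grip":0},
  {"xyz":[-4,-38,0],"roll":0,"grip":0},
  {"xyz":[-4,-38,0],"roll":0,"grip":0},
])

```text
time_s: 41.13
position: [0.483, -0.1726, 0.1636]
tcp_rot: [[-0.999, -0.052, -0.0], [-0.052, 0.999, 0.001], [0.0, 0.001, -1.0]]
force: [1.1, -0.3, -0.8]
opening: 0.273
grasp_force: 30.0
```

Emit:
move_arm([
  {"xyz":[-4,-38,0],"roll":0,"grip":0},
  {"xyz":[-4,-38,0],"roll":0,"grip":0},
  {"xyz":[-2,-27,0],"roll":0,"grip":0},
  {"xyz":[0,0,0],"roll":0,"grip":0},
  {"xyz":[0,0,0],"roll":0,"grip":0},
])

```text
time_s: 41.55
position: [0.4986, -0.2745, 0.1633]
tcp_rot: [[-0.999, -0.05, -0.0], [-0.05, 0.999, 0.001], [0.0, 0.001, -1.0]]
force: [0.2, 1.3, -0.2]
opening: 0.274
grasp_force: 30.0
```

```bash
python3 -c "
from h import *
delta(bot.read_state(),[.498,-.274,.03],-177)"; python3 chk.py|grep -E 'bar|wheel'
```

```text
pos [ 0.4986 -0.2745  0.1633] a -177.15 open 0.274 gf 29.99525785446167 t 41.55
shift(after roll) [  0.5   0.6 133.3] roll -0.003
wheel_red_1 0.42 [ 0.592 -0.309  0.038]
bar_red 0.65 [ 0.608 -0.277  0.029]
```

Emit:
move_arm([
  {"xyz":[0,0,30],"roll":0,"grip":0},
  {"xyz":[0,0,40],"roll":0,"grip":0},
  {"xyz":[0,0,33],"roll":0,"grip":0},
  {"xyz":[0,0,20],"roll":0,"grip":0},
  {"xyz":[0,0,9],"roll":0,"grip":0},
])

```text
time_s: 42.47
position: [0.4973, -0.2718, 0.0283]
tcp_rot: [[-0.999, -0.053, -0.004], [-0.053, 0.999, 0.004], [0.004, 0.004, -1.0]]
force: [-0.1, 0.7, -1.0]
opening: 0.27
grasp_force: 30.0
```

Emit:
move_arm([
  {"xyz":[0,0,0],"roll":0,"grip":0},
  {"xyz":[0,0,0],"roll":0,"grip":0},
  {"xyz":[0,0,0],"roll":0,"grip":30},
  {"xyz":[0,0,0],"roll":0,"grip":36},
  {"xyz":[0,0,0],"roll":0,"grip":40},
])

```text
time_s: 42.88
position: [0.4999, -0.2741, 0.033]
tcp_rot: [[-0.999, -0.053, 0.003], [-0.053, 0.999, -0.002], [-0.002, -0.002, -1.0]]
force: [0.0, 0.1, -0.2]
opening: 0.359
grasp_force: 0.0
```

Emit:
move_arm([
  {"xyz":[0,0,0],"roll":0,"grip":40},
  {"xyz":[0,0,-25],"roll":0,"grip":40},
  {"xyz":[0,0,-40],"roll":0,"grip":40},
  {"xyz":[0,0,-40],"roll":0,"grip":40},
  {"xyz":[0,0,-40],"roll":0,"grip":40},
])

```text
time_s: 43.3
position: [0.4985, -0.273, 0.1781]
tcp_rot: [[-0.999, -0.052, -0.0], [-0.052, 0.999, 0.0], [0.0, 0.0, -1.0]]
force: [1.3, -0.6, -0.2]
opening: 0.398
grasp_force: 0.0
```

Emit:
move_arm([
  {"xyz":[0,-40,-30],"roll":0,"grip":40},
  {"xyz":[0,-40,0],"roll":0,"grip":40},
  {"xyz":[0,-40,0],"roll":0,"grip":40},
  {"xyz":[0,-40,0],"roll":0,"grip":40},
  {"xyz":[0,-30,0],"roll":0,"grip":40},
])

```text
time_s: 43.72
position: [0.5085, -0.4599, 0.2027]
tcp_rot: [[-0.999, -0.052, 0.002], [-0.052, 0.999, -0.003], [-0.002, -0.003, -1.0]]
force: [1.2, -0.8, -0.1]
opening: 0.399
grasp_force: 0.0
```

```bash
python3 chk.py;python3 chk.py side; python3 -c "
import cv2
im=cv2.imread('pics/top_last.png');jm=cv2.imread('pics/side_last.png')
a=cv2.resize(im[160:310,340:490],(400,400));b=cv2.resize(jm[240:340,220:420],(800,400))[:,:400*2]
cv2.imwrite('pics/fin.png',cv2.hconcat([a,cv2.resize(b,(400,400))]))"
```

```text
wheel_red_1 0.54 [ 0.597 -0.335  0.042]
wheel_red_1 0.51 [0.46  0.119 0.02 ]
wheel_red_1 0.49 [ 0.595 -0.308  0.04 ]
wheel_blue_1 0.7 [ 0.739 -0.121  0.018]
bar_red 0.57 [ 0.607 -0.275  0.03 ]
bar_blue 0.44 [ 0.502 -0.274  0.028]
tape 0.71 [0.738 0.056 0.02 ]
jar 0.71 [ 0.673 -0.194  0.032]
jar 0.71 [ 0.507 -0.288  0.006]
beeswax 0.64 [ 0.739 -0.119  0.019]
flux 0.6 [0.398 0.274 0.06 ]
flux 0.47 [ 0.436 -0.254  0.008]
pos [ 0.5089 -0.455   0.2016] a -176.9 open 0.402 gf 0.0 t 44.2167
shift(after roll) [431.2  94.9  21.6] roll -4.622
collar 0.81 [ 0.393 -0.301  0.031]
wheel_red_1 0.67 [ 0.595 -0.319  0.042]
wheel_red_1 0.54 [ 0.595 -0.347  0.033]
wheel_blue_1 0.6 [ 0.49  -0.335  0.037]
bar_red 0.73 [ 0.606 -0.273  0.032]
bar_blue 0.71 [ 0.512 -0.284  0.03 ]
bar_blue 0.52 [ 0.388 -0.309  0.004]
jar 0.63 [ 0.67  -0.204  0.027]
jar 0.58 [0.398 0.255 0.038]
jar 0.54 [0.6   0.053 0.011]
beeswax 0.62 [ 0.741 -0.122  0.018]
flux 0.62 [0.601 0.048 0.008]
flux 0.58 [0.4   0.258 0.038]
pos [ 0.5086 -0.4565  0.2013] a -177.0 open 0.398 gf 0.0 t 44.7167
shift(after roll) [432.7  95.1  21.3] roll -4.623
```

View pics/fin.png

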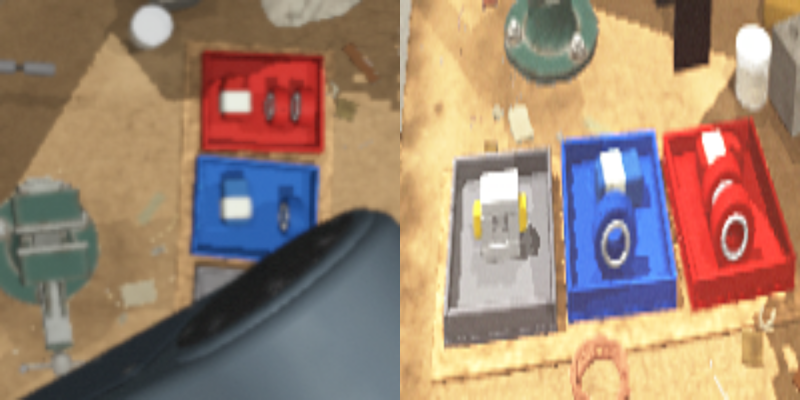

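The final view shows every piece in the tray of its colour: the collar in grey (500,215), the blue wheel and bar (615,215), and the red wheels and bar (725,200). Handing in.

```bash
python3 -c "
from rig import bot
print(bot.hand_in())"
```

```text
the job is handed in; nothing more can be done
None
```

I handed the job in after about 45 s of robot time, with no verdict returned. In the last pictures the collar was in the grey tray, the two red wheels and red bar in the red tray, and the single blue wheel and blue bar in the blue tray. The tape, jars and beeswax were where they started.

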